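Get the thumb plane out from behind the varnish jars

TASK

The brass thumb plane is hemmed in by three varnish jars in the wooden caddy: move all three jars aside onto the green mat, standing, then lay the plane on its sole in the middle of the cork pad, lengthways along it. Only then put the jars back in the caddy, each centred on the disc of its own cap's colour, which may not be where it stood. Set the glass jars down without dropping or tipping them, and leave the violin neck alone.

Things in the scene. Friction and masses are not known exactly. Their poses are not given: they have to be found in the camera images.
- jar_red_center (a point): varnish jar of amber glass with a red cap, closed, 46 mm diameter, 80 mm tall (glass to 58 mm, cap 44 mm wide), about 150 g, upright; the point is its centre, 40 mm above its underside. At the start one jar stands at each side of the plane (17 mm from it) and one before its near end, on the discs, but not always on that of its own colour
- jar_yellow_center (a point): varnish jar of amber glass with a yellow cap, closed, 46 mm diameter, 80 mm tall (glass to 58 mm, cap 44 mm wide), about 150 g, upright; the point is its centre, 40 mm above its underside. At the start one jar stands at each side of the plane (17 mm from it) and one before its near end, on the discs, but not always on that of its own colour
- jar_blue_center (a point): varnish jar of amber glass with a blue cap, closed, 46 mm diameter, 80 mm tall (glass to 58 mm, cap 44 mm wide), about 150 g, upright; the point is its centre, 40 mm above its underside. At the start one jar stands at each side of the plane (17 mm from it) and one before its near end, on the discs, but not always on that of its own colour
- plane_center (a point): brass thumb plane with dark wooden knob, about 250 g, sole on the caddy floor; block 84 mm long (x), 30 wide (y), 30 tall, 44 with the knob; the point is its centre, 22 mm above the sole. Grip across the width. It lies along the caddy: a 200 mm square wooden tray, floor 8 mm thick, rim 18 mm above the bench; caddy centre 35 mm from the plane's, towards its near end (-x)
- mat: dark green mat fixed on the bench, 240 mm (x) by 140 mm (y), 3 mm thick, the side area for the jars; origin at the centre of its underside, on the bench
- pad: cork pad fixed on the bench, 120 mm long (x) by 60 mm wide (y), 4 mm thick, the plane's resting place; origin at the centre of its underside, on the bench
- disc_red: red disc, 64 mm diameter, 2 mm thick, fixed on the caddy floor: home of the jar with the red cap; origin at the centre of its underside (its top is 2 mm higher, 10 mm above the bench), x and y along the caddy's sides
- disc_yellow: yellow disc, 64 mm diameter, 2 mm thick, fixed on the caddy floor: home of the jar with the yellow cap; origin at the centre of its underside (its top is 2 mm higher, 10 mm above the bench), x and y along the caddy's sides
- disc_blue: blue disc, 64 mm diameter, 2 mm thick, fixed on the caddy floor: home of the jar with the blue cap; origin at the centre of its underside (its top is 2 mm higher, 10 mm above the bench), x and y along the caddy's sides
- neck_center (a point): unvarnished violin neck with its scroll, pale wood, 240 mm long, up to 36 mm high, lying loose beyond the caddy; not part of the job; the point is in its middle, 9 mm up
Things that resemble listed ones, but are neither listed nor needed, are in the scene too. Leave any turquoise look-alike of the part that bears jar_blue_center alone. What is shaped like the part that bears jar_red_center but turquoise is not meant.

How it is judged:
By the outcome, as a careful person would: the job done as asked, in the order asked, and still so for the second after the job is handed in, with the robot touching nothing.
It also fails if it takes over 144 s, if anything falls off the work surface, if the arm or the gripper's body presses on something with over 40 N, if the wrist force passes 120 N, or if a joint passes its speed limit or range.

ROBOT

A 6-joint arm with a two-finger parallel gripper is mounted at the origin on the work surface. World frame = base frame: x ahead of the robot, y to its left, z up, the work surface at z = 0. Lengths are in m, angles in rad, forces in N, time in s.
With the tool pointing down it reaches from about 0.425 to 0.95 m from the base axis. Payload 3.5 kg.
Tool frame: the origin (TCP) lies between the finger pads; the fingertips stand 25 mm ahead of it and the grasp point (between the pads) lies 6 mm ahead of it (ctrl.finger_overhang is the distance from the TCP to the fingertips, in m); x points along the fingers, y is the direction in which the jaws open and shut, and the axes are right-handed (so a half turn about x gives the same grasp; the last joint's range is limited). The gripper opens to 85 mm and grips with 20 to 120 N. Pads are 22 mm wide; open, the fingers measure 114 mm over their backs; the gripper's body (76 mm by 85 mm) begins 54 mm behind the grasp point. The pads swing forward as they close: fully open they stand 13 mm farther back than shut.
Start: joints at [-1.448, 0.286, 1.577, -0, 1.279, -0.15], TCP at [0.182, -0.65, 0.256] pointing down, gripper open.
Joint ranges: [-2.77, 2.77], [-0.9, 2.22], [0.21, 2.48], [-1.53, 4.67], [0.24, 2.81], [-2.84, 2.84]. Speed limits (rad/s): [2.79, 2.79, 3.14, 3.14, 3.14, 3.14].

INTERFACE

Orientations are given as a unit quaternion [x, y, z, w].
In Python, from plant import ctrl gives the robot as it stands.
- The arm moves only by the tool play_rows, never from a script. Its argument "targets" is a list of rows, each an object with "delta_pos": the shift along the world's x, y, z normalised to -1 to 1, where 1 is 1000 mm, a list of three; "delta_rot": the turn, a rotation vector about the world's x, y, z normalised to -1 to 1, where 1 is pi rad, a list of three; "claw": the finger opening in mm, from 0 to 85.4. In form: [{"delta_pos": [tx, ty, tz], "delta_rot": [wx, wy, wz], "claw": claw}, ...]. A call has 1 to 20 rows; each row is the pose to reach, as a shift and turn from the pose measured when the call began, turning the shorter way round; what a row does not reach only later rows make up. A row lasts 1/12 s, in which the tool goes at most 41.7 mm and 7.16 degrees, less where a joint would pass 70% of its speed; a pose out of reach is approached as far as the arm can. A call with a number of a shift or a turn outside -1 to 1 is refused whole. A call with a gripper value outside its range is refused whole. The fingers move at their own pace and stop on an object; "newtons" is the grip in N (left out, the last holds). Time passes only in rows, so rows that repeat a pose let the fingers close. It gives the time, the measured TCP pose, the force and the opening at its end, in the units of the state.
- ctrl.get_state(): the state, without advancing time (a new reading comes with each control period).
- ctrl.read_camera(name): name is "scene" or "top"; returns the picture (384x512x3 uint8, blue, green, red); there is no depth.
- ctrl.calibration(name): a dict with "fx", "fy", "cx", "cy" (pixels), "camera_from_world" (4x4, takes a point from world to camera coordinates). Camera axes: x right, y down, z forward; pixel columns grow to the right and rows downward; lengths in m; the calibration is good to about 2 mm. A picture is of the moment at which its call begins. calibration takes no time and is no camera call.
- ctrl.sign_off(): hands the job in, once; it reports no verdict.
The state is a dict: "time": time; "qpos": joint angles; "dq": joint speeds; "joint_efforts": joint torques, N m; "eef_pos": TCP position; "tcp_rot": TCP orientation; "contact_force": force on the tool from outside, world axes, zero at the start; "wrist_torque": the same for the moment, N m; "opening": opening from 0.0 (shut) to 1.0 (fully open).
Only numpy, scipy, OpenCV 4.12 (cv2) and the standard library are available. Lean on these libraries where they do the work, as an engineer would, in place of code of your own. Each camera call takes 0.05 s, during which the arm holds its last target. There are 200 camera calls.

## Working session

There is one attempt and no reset: what is moved stays moved. The work goes in short steps, Python scripts to look and compute and a tool call to move; the robot and the scene stay as the last step left them, time stands still between calls to the robot, and variables do not carry over. Pictures are saved under pics/ and viewed, about 12 in all and at most 16, crops included, and the job is handed in when it is done.

Besides the shell and the picture viewer there is one more tool, called in YAML: its name, and indented under it one key for each argument. play_rows: Moves the arm, as the interface text tells. Its arguments: {"type":"object","properties":{"targets":{"type":"array"},"newtons":{"type":"number"}},"required":["targets"]}

```bash
mkdir -p pics; ls; python3 - <<'E'
from plant import ctrl
import cv2
for n in("top","scene"):
    cv2.imwrite(f"pics/{n}0.png",ctrl.read_camera(n))
    c=ctrl.calibration(n);print(n,c["fx"],c["fy"],c["cx"],c["cy"]);print(c["camera_from_world"])
print(ctrl.get_state(),ctrl.finger_overhang)
E
```

```text
pics
top 481.3325833587067 481.3325833587067 249.29728911333638 188.52556306109304
[[-0.00928422 -0.99995217  0.00307493 -0.00673938]
 [-0.9986444   0.00911449 -0.05124741  0.50231466]
 [ 0.05121694 -0.00354655 -0.99868125  1.00169244]
 [ 0.          0.          0.          1.        ]]
scene 491.1523695701928 491.1523695701928 259.18321632820323 192.37537316756996
[[-0.22204659  0.97501276 -0.0067397   0.12362667]
 [ 0.56364086  0.1227155  -0.81685365 -0.24108872]
 [-0.79561567 -0.18517834 -0.57680559  1.72663484]
 [ 0.          0.          0.          1.        ]]
{'time': 0.1, 'qpos': array([-1.44802166e+00,  2.87125070e-01,  1.57801350e+00,  1.52790109e-05,
        1.27861259e+00, -1.50026924e-01]), 'dq': array([ 1.12462840e-03, -1.53773841e-03, -2.56716376e-03,  1.06831288e-03,
        6.35415845e-04, -2.02717678e-05]), 'joint_efforts': array([ 4.74389853e-04, -4.07297516e+01, -2.93700385e+01, -1.57119525e-04,
        3.40562859e-03, -1.61037732e-06]), 'eef_pos': array([ 0.18181345, -0.649497  ,  0.2550627 ]), 'tcp_rot': array([ 0.70055442,  0.09691253, -0.70052329,  0.09538652]), 'contact_force': array([ 0.07783135,  0.45749324, -0.01971344]), 'wrist_torque': array([-0.00876825, -0.03089975, -0.05029966]), 'opening': 1.0037888396555352} 0.025
```

View pics/top0.png

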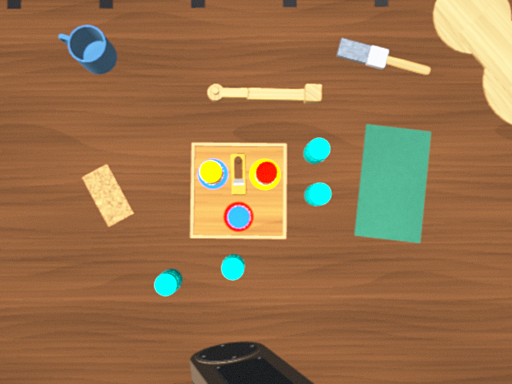

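View pics/scene0.png

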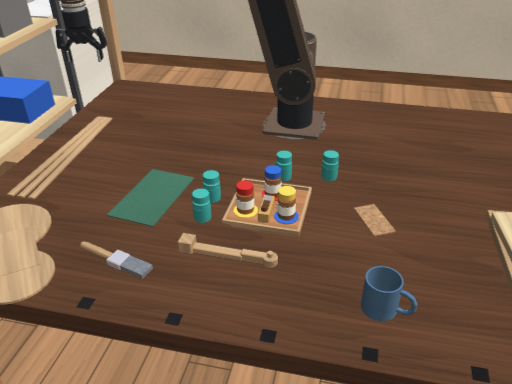

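Top view: the yellow jar (211,172) stands on the blue disc, the red jar (266,173) on the yellow disc and the blue jar (239,216) on the red disc. The plane is at (238,173), the pad at (107,195) and the mat at (393,183). Turquoise look-alikes are at (317,150), (318,194), (233,267) and (167,283).

```bash
cat > h.py <<'E'
import numpy as np, cv2
from plant import ctrl
from scipy.spatial.transform import Rotation as R
def ray(n,uv,z):
    c=ctrl.calibration(n);T=c["camera_from_world"];r,t=T[:3,:3],T[:3,3]
    o=-r.T@t; d=r.T@np.array([(uv[0]-c["cx"])/c["fx"],(uv[1]-c["cy"])/c["fy"],1])
    return (o+d*(z-o[2])/d[2])[:2]
HSV={"red":[(0,150,90),(8,255,255)],"yellow":[(24,170,130),(33,255,255)],"blue":[(100,150,90),(112,255,255)],
 "mat":[(68,100,60),(82,255,200)],"turq":[(84,150,120),(96,255,255)]}
def mask(im,k): 
    h=cv2.cvtColor(im,cv2.COLOR_BGR2HSV); m=cv2.inRange(h,*map(np.array,HSV[k]))
    if k=="red": m|=cv2.inRange(h,np.array((172,150,90)),np.array((180,255,255)))
    return m
def blobs(m,amin=60):
    cs,_=cv2.findContours(m,cv2.RETR_EXTERNAL,cv2.CHAIN_APPROX_NONE)
    return [c for c in cs if cv2.contourArea(c)>=amin]
def yaw(s): # jaw axis direction in world xy, deg
    y=R.from_quat(s["tcp_rot"]).as_matrix()[:,1]; return np.degrees(np.arctan2(y[1],y[0]))
E
python3 - <<'E'
from h import *
im=cv2.imread("pics/top0.png")
for k in HSV:
    for c in blobs(mask(im,k)):
        (u,v),r=cv2.minEnclosingCircle(c); rc=cv2.minAreaRect(c); z={"mat":.003,"turq":.08}.get(k,.09)
        print(k,"circ",round(u,1),round(v,1),round(r,1),"A",cv2.contourArea(c),"rect",np.round(rc[0],1),np.round(rc[1],1),round(rc[2],1),"xy",ray("top",(u,v),z).round(4),ray("top",rc[0],z).round(4))
h=cv2.cvtColor(im,cv2.COLOR_BGR2HSV)
for p in [(211,172),(266,173),(239,216),(107,195),(393,183),(238,160),(195,190),(220,230),(60,190)]: print(p,h[p[1],p[0]])
cv2.imwrite("pics/c.png",cv2.resize(im[130:300,80:340],None,fx=3,fy=3,interpolation=cv2.INTER_CUBIC))
print(yaw(ctrl.get_state()))
E
```

```text
red circ 238.2 216.3 14.7 A 636.5 rect [238.  216.5] [29. 28.] 90.0 xy [0.4446 0.0109] [0.4441 0.0113]
red circ 266.3 172.4 10.8 A 311.5 rect [266.1 172.3] [19.2 21. ] 26.6 xy [ 0.5294 -0.0445] [ 0.5297 -0.0442]
yellow circ 210.5 171.5 10.8 A 331.0 rect [210.5 171.5] [21.2 19.8] 45.0 xy [0.5322 0.0643] [0.5322 0.0643]
yellow circ 264.4 174.0 15.7 A 726.0 rect [264.5 174. ] [30.4 30.4] 45.0 xy [ 0.5263 -0.0408] [ 0.5264 -0.041 ]
mat circ 392.5 183.5 63.8 A 7025.0 rect [392.7 183.1] [ 65.2 111.7] 6.1 xy [ 0.5107 -0.3167] [ 0.5114 -0.3171]
turq circ 167.9 282.8 13.9 A 471.0 rect [167.3 282.3] [21.9 26.9] 45.0 xy [0.3164 0.1491] [0.3175 0.1504]
turq circ 233.0 266.9 12.5 A 412.5 rect [232.5 267. ] [24. 21.] 90.0 xy [0.346  0.0221] [0.3457 0.0231]
turq circ 317.5 194.0 13.1 A 440.0 rect [317.5 194. ] [22. 25.] 90.0 xy [ 0.4868 -0.1452] [ 0.4868 -0.1452]
turq circ 316.5 150.5 13.7 A 463.0 rect [316.5 150.5] [21.2 26.9] 45.0 xy [ 0.5729 -0.1447] [ 0.5729 -0.1447]
(211, 172) [ 30 255 255]
(266, 173) [  2 255 255]
(239, 216) [ 98 199 255]
(107, 195) [ 22 111 250]
(393, 183) [ 79 130 188]
(238, 160) [ 12 152 151]
(195, 190) [ 17 155 247]
(220, 230) [ 18 149 249]
(60, 190) [ 13 149 147]
-74.36985294169905
```

View pics/c.png

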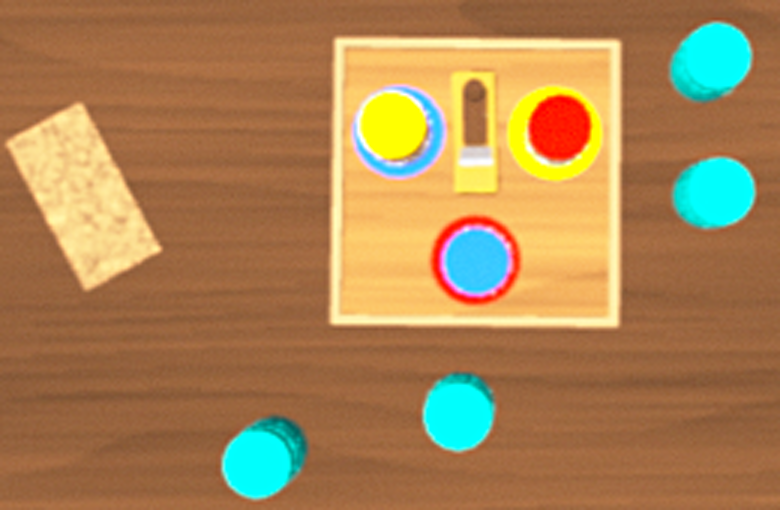

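The crop confirms the three amber jars by their cap colours: yellow at left, red at right and a true blue (RGB ~56,189,255) at the near end, all inside the caddy. The turquoise ones (0,255,255) all stand outside it and stay untouched.

```bash
python3 - <<'E'
from h import *
im=cv2.imread("pics/top0.png");h=cv2.cvtColor(im,cv2.COLOR_BGR2HSV)
def show(n,m,z,roi,amin=60):
    q=np.zeros_like(m);a,b,c,d=roi;q[c:d,a:b]=m[c:d,a:b]
    for c in blobs(q,amin):
        (u,v),r=cv2.minEnclosingCircle(c);rc=cv2.minAreaRect(c);M=cv2.moments(c);cm=(M["m10"]/M["m00"],M["m01"]/M["m00"])
        print(n,np.round(cm,1),round(r,1),"circ",ray("top",(u,v),z).round(4),"rect",ray("top",rc[0],z).round(4),"mom",ray("top",cm,z).round(4),
         "box",np.array([ray("top",p,z) for p in cv2.boxPoints(rc)]).round(3).tolist())
I=lambda a,b:cv2.inRange(h,np.array(a),np.array(b))
show("bluecap",I((94,170,200),(103,230,255)),.09,(220,258,200,235))
show("redcap",mask(im,"red"),.09,(250,285,155,195))
show("yelcap",mask(im,"yellow"),.09,(190,228,150,195))
show("reddisc",mask(im,"red"),.01,(220,258,198,235))
show("yeldisc",mask(im,"yellow"),.01,(245,288,150,195))
pad=I((14,60,180),(30,130,255)); pad=cv2.morphologyEx(pad,cv2.MORPH_CLOSE,np.ones((5,5)))
show("pad",pad,.004,(70,145,155,235),300)
show("mat",mask(im,"mat"),.003,(340,450,110,260),300)
cad=cv2.morphologyEx(I((10,90,215),(30,255,255)),cv2.MORPH_CLOSE,np.ones((5,5)))
show("caddy",cad,.018,(185,295,137,245),2000)
pl=I((20,175,150),(27,255,255)); show("plane",pl,.035,(228,249,150,200),20)
for r in range(152,200,6): print(r,h[r,238],h[r,233],h[r,225])
E
```

```text
bluecap [238.3 216.6] 9.9 circ [0.4438 0.0109] rect [0.4441 0.0104] mom [0.4439 0.0108] box [[0.463, 0.029], [0.462, -0.008], [0.426, -0.008], [0.426, 0.029]]
redcap [265.9 172.5] 10.8 circ [ 0.5294 -0.0445] rect [ 0.5297 -0.0442] mom [ 0.5294 -0.0438] box [[0.52, -0.018], [0.557, -0.037], [0.539, -0.07], [0.503, -0.051]]
yelcap [210.7 171.5] 10.8 circ [0.5322 0.0643] rect [0.5322 0.0643] mom [0.5322 0.0639] box [[0.533, 0.093], [0.561, 0.065], [0.531, 0.036], [0.504, 0.063]]
reddisc [238.1 216.2] 14.7 circ [0.4441 0.0125] rect [0.4436 0.013 ] mom [0.4442 0.0128] box [[0.474, 0.042], [0.474, -0.017], [0.413, -0.016], [0.413, 0.043]]
yeldisc [264.4 174. ] 15.7 circ [ 0.5328 -0.0436] rect [ 0.5329 -0.0438] mom [ 0.5328 -0.0436] box [[0.533, 0.002], [0.579, -0.044], [0.532, -0.089], [0.487, -0.043]]
pad [107.3 194.9] 30.4 circ [0.4917 0.2898] rect [0.4919 0.2904] mom [0.4919 0.2903] box [[0.53, 0.345], [0.559, 0.293], [0.454, 0.236], [0.426, 0.288]]
mat [392.4 183.3] 63.8 circ [ 0.5107 -0.3167] rect [ 0.5114 -0.3171] mom [ 0.5112 -0.3166] box [[0.402, -0.233], [0.639, -0.263], [0.623, -0.402], [0.386, -0.37]]
caddy [238.6 190.4] 66.8 circ [0.4981 0.0124] rect [0.4991 0.0124] mom [0.4982 0.0111] box [[0.601, 0.113], [0.599, -0.09], [0.398, -0.087], [0.4, 0.113]]
152 [ 16 152 244] [ 17 154 247] [ 18 154 247]
158 [ 12 145 160] [ 27 159 255] [ 18 150 251]
164 [ 12 154 156] [ 26 160 255] [  6  55 255]
170 [ 12 148 167] [ 26 160 255] [ 98 213 255]
176 [ 12 152 166] [ 26 167 255] [ 98 210 255]
182 [168   6 226] [ 20  57 244] [134  66 255]
188 [ 27 158 254] [ 27 160 254] [ 16 153 243]
194 [ 18 177 229] [ 19 176 232] [ 17 152 248]
```

play_rows:
  targets:
    - {"delta_pos":[0.262,0.661,-0.085],"delta_rot":[0,0,-0.0867],"claw":70}
    - {"delta_pos":[0.262,0.661,-0.085],"delta_rot":[0,0,-0.0867],"claw":70}
    - {"delta_pos":[0.262,0.661,-0.085],"delta_rot":[0,0,-0.0867],"claw":70}
    - {"delta_pos":[0.262,0.661,-0.085],"delta_rot":[0,0,-0.0867],"claw":70}
    - {"delta_pos":[0.262,0.661,-0.085],"delta_rot":[0,0,-0.0867],"claw":70}
    - {"delta_pos":[0.262,0.661,-0.085],"delta_rot":[0,0,-0.0867],"claw":70}
    - {"delta_pos":[0.262,0.661,-0.085],"delta_rot":[0,0,-0.0867],"claw":70}
    - {"delta_pos":[0.262,0.661,-0.085],"delta_rot":[0,0,-0.0867],"claw":70}
    - {"delta_pos":[0.262,0.661,-0.085],"delta_rot":[0,0,-0.0867],"claw":70}
    - {"delta_pos":[0.262,0.661,-0.085],"delta_rot":[0,0,-0.0867],"claw":70}
    - {"delta_pos":[0.262,0.661,-0.085],"delta_rot":[0,0,-0.0867],"claw":70}
    - {"delta_pos":[0.262,0.661,-0.085],"delta_rot":[0,0,-0.0867],"claw":70}
    - {"delta_pos":[0.262,0.661,-0.085],"delta_rot":[0,0,-0.0867],"claw":70}
    - {"delta_pos":[0.262,0.661,-0.085],"delta_rot":[0,0,-0.0867],"claw":70}
    - {"delta_pos":[0.262,0.661,-0.085],"delta_rot":[0,0,-0.0867],"claw":70}
    - {"delta_pos":[0.262,0.661,-0.085],"delta_rot":[0,0,-0.0867],"claw":70}
    - {"delta_pos":[0.262,0.661,-0.085],"delta_rot":[0,0,-0.0867],"claw":70}
    - {"delta_pos":[0.262,0.661,-0.085],"delta_rot":[0,0,-0.0867],"claw":70}
    - {"delta_pos":[0.262,0.661,-0.085],"delta_rot":[0,0,-0.0867],"claw":70}
    - {"delta_pos":[0.262,0.661,-0.085],"delta_rot":[0,0,-0.0867],"claw":70}
  newtons: 30

```text
time: 1.77
eef_pos: [0.4435, 0.0116, 0.1697]
tcp_rot: [-0.707, -0.001, 0.707, -0.0]
contact_force: [0.2, -0.2, 0.6]
opening: 0.82
```

play_rows:
  targets:
    - {"delta_pos":[0,0,-0.03],"delta_rot":[0,0,0],"claw":70}
    - {"delta_pos":[0,0,-0.06],"delta_rot":[0,0,0],"claw":70}
    - {"delta_pos":[0,0,-0.09],"delta_rot":[0,0,0],"claw":70}
    - {"delta_pos":[0,0,-0.105],"delta_rot":[0,0,0],"claw":70}
    - {"delta_pos":[0,0,-0.114],"delta_rot":[0,0,0],"claw":70}
    - {"delta_pos":[0,0,-0.114],"delta_rot":[0,0,0],"claw":70}
    - {"delta_pos":[0,0,-0.114],"delta_rot":[0,0,0],"claw":55}
    - {"delta_pos":[0,0,-0.114],"delta_rot":[0,0,0],"claw":50}
    - {"delta_pos":[0,0,-0.114],"delta_rot":[0,0,0],"claw":47}
    - {"delta_pos":[0,0,-0.114],"delta_rot":[0,0,0],"claw":44}
    - {"delta_pos":[0,0,-0.114],"delta_rot":[0,0,0],"claw":40}
    - {"delta_pos":[0,0,-0.114],"delta_rot":[0,0,0],"claw":40}
    - {"delta_pos":[0,0,-0.114],"delta_rot":[0,0,0],"claw":40}
    - {"delta_pos":[0,0,-0.114],"delta_rot":[0,0,0],"claw":40}
  newtons: 30

```text
time: 2.93
eef_pos: [0.4449, 0.0113, 0.0575]
tcp_rot: [0.708, 0.001, -0.706, 0.001]
contact_force: [-0.9, -0.4, 7.3]
opening: 0.529
```

play_rows:
  targets:
    - {"delta_pos":[0,0,0.01],"delta_rot":[0,0,0],"claw":40}
    - {"delta_pos":[0,0,0.035],"delta_rot":[0,0,0],"claw":40}
    - {"delta_pos":[0,0,0.065],"delta_rot":[0,0,0],"claw":40}
    - {"delta_pos":[0,0,0.095],"delta_rot":[0,0,0],"claw":40}
    - {"delta_pos":[0,-0.01,0.12],"delta_rot":[0,0,0],"claw":40}
    - {"delta_pos":[0,-0.03,0.125],"delta_rot":[0,0,0],"claw":40}
    - {"delta_pos":[0,-0.06,0.125],"delta_rot":[0,0,0],"claw":40}
    - {"delta_pos":[-0.002,-0.095,0.125],"delta_rot":[0,0,0],"claw":40}
    - {"delta_pos":[-0.003,-0.13,0.125],"delta_rot":[0,0,0],"claw":40}
    - {"delta_pos":[-0.004,-0.165,0.125],"delta_rot":[0,0,0],"claw":40}
    - {"delta_pos":[-0.005,-0.2,0.125],"delta_rot":[0,0,0],"claw":40}
    - {"delta_pos":[-0.006,-0.235,0.125],"delta_rot":[0,0,0],"claw":40}
    - {"delta_pos":[-0.007,-0.27,0.125],"delta_rot":[0,0,0],"claw":40}
    - {"delta_pos":[-0.007,-0.3,0.12],"delta_rot":[0,0,0],"claw":40}
    - {"delta_pos":[-0.007,-0.319,0.1],"delta_rot":[0,0,0],"claw":40}
    - {"delta_pos":[-0.007,-0.319,0.075],"delta_rot":[0,0,0],"claw":40}
    - {"delta_pos":[-0.007,-0.319,0.05],"delta_rot":[0,0,0],"claw":40}
    - {"delta_pos":[-0.007,-0.319,0.03],"delta_rot":[0,0,0],"claw":40}
    - {"delta_pos":[-0.007,-0.319,0.015],"delta_rot":[0,0,0],"claw":40}
    - {"delta_pos":[-0.007,-0.319,0.015],"delta_rot":[0,0,0],"claw":40}

```text
time: 4.6
eef_pos: [0.4356, -0.3055, 0.0688]
tcp_rot: [-0.706, -0.003, 0.708, 0.001]
contact_force: [-1.0, 1.3, -2.4]
opening: 0.533
```

```bash
python3 - <<'E'
from h import *
a=ctrl.read_camera("top");b=ctrl.read_camera("scene")
cv2.imwrite("pics/1.png",np.hstack([a[100:300,230:470],b[100:300,60:320]]).repeat(1,0))
im=cv2.resize(np.hstack([a[110:280,240:460],b[110:280,80:300]]),None,fx=1.8,fy=1.8);cv2.imwrite("pics/1.png",im)
E
```

```text
(no output)
```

View pics/1.png

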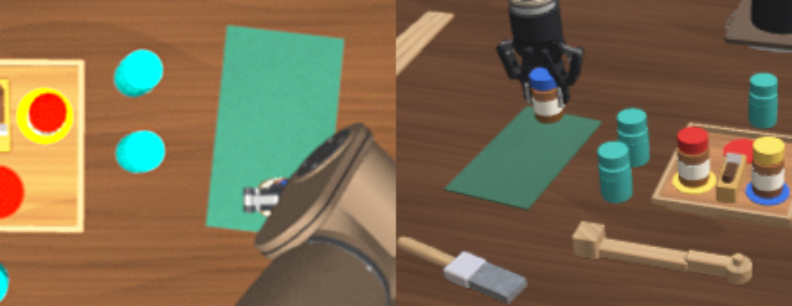

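The crop shows the blue jar held upright over the mat's near end (jar at (545,100) in the right half). I lower it slowly.

play_rows:
  targets:
    - {"delta_pos":[0.001,-0.002,-0.007],"delta_rot":[0,0,0],"claw":40}
    - {"delta_pos":[0.001,-0.002,-0.012],"delta_rot":[0,0,0],"claw":40}
    - {"delta_pos":[0.001,-0.002,-0.015],"delta_rot":[0,0,0],"claw":40}
    - {"delta_pos":[0.001,-0.002,-0.0165],"delta_rot":[0,0,0],"claw":40}
    - {"delta_pos":[0.001,-0.002,-0.0175],"delta_rot":[0,0,0],"claw":40}
    - {"delta_pos":[0.001,-0.002,-0.018],"delta_rot":[0,0,0],"claw":40}
    - {"delta_pos":[0.001,-0.002,-0.018],"delta_rot":[0,0,0],"claw":40}

```text
time: 5.28
eef_pos: [0.4387, -0.3094, 0.0545]
tcp_rot: [0.708, 0.001, -0.707, 0.001]
contact_force: [0.4, 0.0, -2.4]
opening: 0.53
```

play_rows:
  targets:
    - {"delta_pos":[0,0,-0.001],"delta_rot":[0,0,0],"claw":40}
    - {"delta_pos":[0,0,-0.002],"delta_rot":[0,0,0],"claw":40}
    - {"delta_pos":[0,0,-0.003],"delta_rot":[0,0,0],"claw":40}
    - {"delta_pos":[0,0,-0.004],"delta_rot":[0,0,0],"claw":40}
    - {"delta_pos":[0,0,-0.004],"delta_rot":[0,0,0],"claw":40}

```text
time: 5.7
eef_pos: [0.4387, -0.3095, 0.0505]
tcp_rot: [0.708, 0.002, -0.707, 0.001]
contact_force: [0.6, -0.4, -1.7]
opening: 0.528
```

play_rows:
  targets:
    - {"delta_pos":[0,0,-0.0005],"delta_rot":[0,0,0],"claw":40}
    - {"delta_pos":[0,0,-0.001],"delta_rot":[0,0,0],"claw":40}
    - {"delta_pos":[0,0,-0.001],"delta_rot":[0,0,0],"claw":40}

```text
time: 5.95
eef_pos: [0.4388, -0.3095, 0.0505]
tcp_rot: [0.707, 0.002, -0.707, 0.0]
contact_force: [-3.3, 2.5, 6.1]
opening: 0.528
```

Contact exactly at the predicted height. I release and rise.

play_rows:
  targets:
    - {"delta_pos":[0,0,0],"delta_rot":[0,0,0],"claw":46}
    - {"delta_pos":[0,0,0],"delta_rot":[0,0,0],"claw":50}
    - {"delta_pos":[0,0,0],"delta_rot":[0,0,0],"claw":56}
    - {"delta_pos":[0,0,0],"delta_rot":[0,0,0],"claw":64}
    - {"delta_pos":[0,0,0],"delta_rot":[0,0,0],"claw":64}
    - {"delta_pos":[0,0,0],"delta_rot":[0,0,0],"claw":64}
    - {"delta_pos":[0,0,0.02],"delta_rot":[0,0,0],"claw":64}
    - {"delta_pos":[0,0,0.05],"delta_rot":[0,0,0],"claw":64}
    - {"delta_pos":[0,0,0.085],"delta_rot":[0,0,0],"claw":64}
    - {"delta_pos":[0,0,0.12],"delta_rot":[0,0,0],"claw":64}
    - {"delta_pos":[0,0,0.13],"delta_rot":[0,0,0],"claw":64}

```text
time: 6.87
eef_pos: [0.441, -0.3117, 0.1869]
tcp_rot: [0.71, -0.001, -0.704, 0.003]
contact_force: [1.2, -1.2, 0.8]
opening: 0.75
```

```bash
python3 - <<'E'
from h import *
s=ctrl.get_state();print(s["eef_pos"],yaw(s))
E
```

```text
[ 0.44099692 -0.31166086  0.1868899 ] -89.82193946122173
```

play_rows:
  targets:
    - {"delta_pos":[0.03,0.04,0],"delta_rot":[0,0,0.1],"claw":64}
    - {"delta_pos":[0.05,0.08,0],"delta_rot":[0,0,0.2],"claw":64}
    - {"delta_pos":[0.07,0.16,0],"delta_rot":[0,0,0.3],"claw":64}
    - {"delta_pos":[0.089,0.268,-0.015],"delta_rot":[0,0,0.499],"claw":64}
    - {"delta_pos":[0.089,0.268,-0.015],"delta_rot":[0,0,0.499],"claw":64}
    - {"delta_pos":[0.089,0.268,-0.015],"delta_rot":[0,0,0.499],"claw":64}
    - {"delta_pos":[0.089,0.268,-0.015],"delta_rot":[0,0,0.499],"claw":64}
    - {"delta_pos":[0.089,0.268,-0.015],"delta_rot":[0,0,0.499],"claw":64}
    - {"delta_pos":[0.089,0.268,-0.015],"delta_rot":[0,0,0.499],"claw":64}
    - {"delta_pos":[0.089,0.268,-0.015],"delta_rot":[0,0,0.499],"claw":64}
    - {"delta_pos":[0.089,0.268,-0.015],"delta_rot":[0,0,0.499],"claw":64}
    - {"delta_pos":[0.089,0.268,-0.015],"delta_rot":[0,0,0.499],"claw":64}
    - {"delta_pos":[0.089,0.268,-0.015],"delta_rot":[0,0,0.499],"claw":64}
    - {"delta_pos":[0.089,0.268,-0.015],"delta_rot":[0,0,0.499],"claw":64}
    - {"delta_pos":[0.089,0.268,-0.015],"delta_rot":[0,0,0.499],"claw":64}
    - {"delta_pos":[0.089,0.268,-0.015],"delta_rot":[0,0,0.499],"claw":64}
    - {"delta_pos":[0.089,0.268,-0.015],"delta_rot":[0,0,0.499],"claw":64}
    - {"delta_pos":[0.089,0.268,-0.015],"delta_rot":[0,0,0.499],"claw":64}

```text
time: 8.37
eef_pos: [0.53, -0.0437, 0.1718]
tcp_rot: [0.504, 0.5, -0.497, 0.499]
contact_force: [-0.1, -0.2, 0.3]
opening: 0.747
```

```bash
python3 - <<'E'
from h import *
s=ctrl.get_state();print(s["eef_pos"],yaw(s),s["qpos"].round(2))
E
```

```text
[ 0.52995954 -0.04367572  0.17179036] -0.04336596415579753 [-0.28  0.06  2.    0.01  1.08 -0.28]
```

play_rows:
  targets:
    - {"delta_pos":[0,0,-0.03],"delta_rot":[0,0,0],"claw":64}
    - {"delta_pos":[0,0,-0.06],"delta_rot":[0,0,0],"claw":64}
    - {"delta_pos":[0,0,-0.09],"delta_rot":[0,0,0],"claw":64}
    - {"delta_pos":[0,0,-0.107],"delta_rot":[0,0,0],"claw":64}
    - {"delta_pos":[0,0,-0.115],"delta_rot":[0,0,0],"claw":64}
    - {"delta_pos":[0,0,-0.115],"delta_rot":[0,0,0],"claw":64}
    - {"delta_pos":[0,0,-0.115],"delta_rot":[0,0,0],"claw":55}
    - {"delta_pos":[0,0,-0.115],"delta_rot":[0,0,0],"claw":50}
    - {"delta_pos":[0,0,-0.115],"delta_rot":[0,0,0],"claw":47}
    - {"delta_pos":[0,0,-0.115],"delta_rot":[0,0,0],"claw":44}
    - {"delta_pos":[0,0,-0.115],"delta_rot":[0,0,0],"claw":40}
    - {"delta_pos":[0,0,-0.115],"delta_rot":[0,0,0],"claw":40}
    - {"delta_pos":[0,0,-0.115],"delta_rot":[0,0,0],"claw":40}
    - {"delta_pos":[0,0,-0.115],"delta_rot":[0,0,0],"claw":40}

```text
time: 9.53
eef_pos: [0.5316, -0.0441, 0.0589]
tcp_rot: [0.504, 0.499, -0.496, 0.5]
contact_force: [0.1, 0.3, 6.7]
opening: 0.532
```

play_rows:
  targets:
    - {"delta_pos":[0,0,0.01],"delta_rot":[0,0,0],"claw":40}
    - {"delta_pos":[0,0,0.035],"delta_rot":[0,0,0],"claw":40}
    - {"delta_pos":[0,0,0.065],"delta_rot":[0,0,0],"claw":40}
    - {"delta_pos":[0,0,0.095],"delta_rot":[0,0,0],"claw":40}
    - {"delta_pos":[0,-0.01,0.12],"delta_rot":[0,0,0],"claw":40}
    - {"delta_pos":[0.005,-0.035,0.125],"delta_rot":[0,0,0],"claw":40}
    - {"delta_pos":[0.01,-0.07,0.125],"delta_rot":[0,0,0],"claw":40}
    - {"delta_pos":[0.02,-0.105,0.125],"delta_rot":[0,0,0],"claw":40}
    - {"delta_pos":[0.03,-0.14,0.125],"delta_rot":[0,0,0],"claw":40}
    - {"delta_pos":[0.04,-0.175,0.125],"delta_rot":[0,0,0],"claw":40}
    - {"delta_pos":[0.05,-0.21,0.125],"delta_rot":[0,0,0],"claw":40}
    - {"delta_pos":[0.06,-0.245,0.125],"delta_rot":[0,0,0],"claw":40}
    - {"delta_pos":[0.06,-0.27,0.115],"delta_rot":[0,0,0],"claw":40}
    - {"delta_pos":[0.06,-0.283,0.095],"delta_rot":[0,0,0],"claw":40}
    - {"delta_pos":[0.06,-0.283,0.07],"delta_rot":[0,0,0],"claw":40}
    - {"delta_pos":[0.06,-0.283,0.045],"delta_rot":[0,0,0],"claw":40}
    - {"delta_pos":[0.06,-0.283,0.025],"delta_rot":[0,0,0],"claw":40}
    - {"delta_pos":[0.06,-0.283,0.012],"delta_rot":[0,0,0],"claw":40}
    - {"delta_pos":[0.06,-0.283,0.005],"delta_rot":[0,0,0],"claw":40}
    - {"delta_pos":[0.06,-0.283,0.005],"delta_rot":[0,0,0],"claw":40}

```text
time: 11.2
eef_pos: [0.5906, -0.3262, 0.0621]
tcp_rot: [0.504, 0.501, -0.496, 0.499]
contact_force: [0.4, 0.6, -1.2]
opening: 0.527
```

play_rows:
  targets:
    - {"delta_pos":[0.001,-0.001,-0.004],"delta_rot":[0,0,0],"claw":40}
    - {"delta_pos":[0.001,-0.001,-0.007],"delta_rot":[0,0,0],"claw":40}
    - {"delta_pos":[0.001,-0.001,-0.009],"delta_rot":[0,0,0],"claw":40}
    - {"delta_pos":[0.001,-0.001,-0.01],"delta_rot":[0,0,0],"claw":40}
    - {"delta_pos":[0.001,-0.001,-0.0108],"delta_rot":[0,0,0],"claw":40}
    - {"delta_pos":[0.001,-0.001,-0.0108],"delta_rot":[0,0,0],"claw":40}

```text
time: 11.7
eef_pos: [0.592, -0.3274, 0.052]
tcp_rot: [0.504, 0.5, -0.496, 0.5]
contact_force: [0.3, 0.9, 0.7]
opening: 0.525
```

play_rows:
  targets:
    - {"delta_pos":[0,0,-0.0005],"delta_rot":[0,0,0],"claw":40}
    - {"delta_pos":[0,0,-0.0005],"delta_rot":[0,0,0],"claw":46}
    - {"delta_pos":[0,0,0],"delta_rot":[0,0,0],"claw":50}
    - {"delta_pos":[0,0,0],"delta_rot":[0,0,0],"claw":56}
    - {"delta_pos":[0,0,0],"delta_rot":[0,0,0],"claw":62}
    - {"delta_pos":[0,0,0],"delta_rot":[0,0,0],"claw":62}
    - {"delta_pos":[0,0,0],"delta_rot":[0,0,0],"claw":62}
    - {"delta_pos":[0,0,0.02],"delta_rot":[0,0,0],"claw":62}
    - {"delta_pos":[0,0,0.05],"delta_rot":[0,0,0],"claw":62}
    - {"delta_pos":[0,0,0.085],"delta_rot":[0,0,0],"claw":62}
    - {"delta_pos":[0,0,0.12],"delta_rot":[0,0,0],"claw":62}
    - {"delta_pos":[0,0,0.12],"delta_rot":[0,0,0],"claw":62}

```text
time: 12.7
eef_pos: [0.5957, -0.3301, 0.182]
tcp_rot: [0.505, 0.495, -0.495, 0.505]
contact_force: [0.3, -0.4, 1.2]
opening: 0.725
```

play_rows:
  targets:
    - {"delta_pos":[-0.0637,0.394,0],"delta_rot":[0,0.0064,0],"claw":62}
    - {"delta_pos":[-0.0637,0.394,0],"delta_rot":[0,0.0064,0],"claw":62}
    - {"delta_pos":[-0.0637,0.394,0],"delta_rot":[0,0.0064,0],"claw":62}
    - {"delta_pos":[-0.0637,0.394,0],"delta_rot":[0,0.0064,0],"claw":62}
    - {"delta_pos":[-0.0637,0.394,0],"delta_rot":[0,0.0064,0],"claw":62}
    - {"delta_pos":[-0.0637,0.394,0],"delta_rot":[0,0.0064,0],"claw":62}
    - {"delta_pos":[-0.0637,0.394,0],"delta_rot":[0,0.0064,0],"claw":62}
    - {"delta_pos":[-0.0637,0.394,0],"delta_rot":[0,0.0064,0],"claw":62}
    - {"delta_pos":[-0.0637,0.394,0],"delta_rot":[0,0.0064,0],"claw":62}
    - {"delta_pos":[-0.0637,0.394,0],"delta_rot":[0,0.0064,0],"claw":62}
    - {"delta_pos":[-0.0637,0.394,-0.01],"delta_rot":[0,0.0064,0],"claw":62}
    - {"delta_pos":[-0.0637,0.394,-0.01],"delta_rot":[0,0.0064,0],"claw":62}
    - {"delta_pos":[-0.0637,0.394,-0.01],"delta_rot":[0,0.0064,0],"claw":62}
    - {"delta_pos":[-0.0637,0.394,-0.01],"delta_rot":[0,0.0064,0],"claw":62}
    - {"delta_pos":[-0.0637,0.394,-0.01],"delta_rot":[0,0.0064,0],"claw":62}

```text
time: 13.95
eef_pos: [0.5324, 0.0626, 0.1721]
tcp_rot: [-0.5, -0.499, 0.501, -0.5]
contact_force: [-0.2, -0.8, 0.1]
opening: 0.725
```

```bash
cat >> h.py <<'E'
def err(yawdeg): # rotation vector (norm. by pi) that makes the tool vertical with jaw axis at yawdeg
    s=ctrl.get_state(); a=np.radians(yawdeg); y=np.array([np.cos(a),np.sin(a),0]); x=np.array([0,0,-1.])
    D=np.stack([x,y,np.cross(x,y)],1)
    return s["eef_pos"].round(4),((R.from_matrix(D)*R.from_quat(s["tcp_rot"]).inv()).as_rotvec()/np.pi).round(4)
E
python3 -c "
from h import *
print(err(0))"
```

```text
(array([0.5324, 0.0626, 0.1721]), array([ 0.0004, -0.0001,  0.0007]))
```

play_rows:
  targets:
    - {"delta_pos":[0,0.0014,-0.03],"delta_rot":[0,0,0],"claw":62}
    - {"delta_pos":[0,0.0014,-0.06],"delta_rot":[0,0,0],"claw":62}
    - {"delta_pos":[0,0.0014,-0.09],"delta_rot":[0,0,0],"claw":62}
    - {"delta_pos":[0,0.0014,-0.107],"delta_rot":[0,0,0],"claw":62}
    - {"delta_pos":[0,0.0014,-0.115],"delta_rot":[0,0,0],"claw":62}
    - {"delta_pos":[0,0.0014,-0.115],"delta_rot":[0,0,0],"claw":62}
    - {"delta_pos":[0,0.0014,-0.115],"delta_rot":[0,0,0],"claw":55}
    - {"delta_pos":[0,0.0014,-0.115],"delta_rot":[0,0,0],"claw":50}
    - {"delta_pos":[0,0.0014,-0.115],"delta_rot":[0,0,0],"claw":47}
    - {"delta_pos":[0,0.0014,-0.115],"delta_rot":[0,0,0],"claw":44}
    - {"delta_pos":[0,0.0014,-0.115],"delta_rot":[0,0,0],"claw":40}
    - {"delta_pos":[0,0.0014,-0.115],"delta_rot":[0,0,0],"claw":40}
    - {"delta_pos":[0,0.0014,-0.115],"delta_rot":[0,0,0],"claw":40}
    - {"delta_pos":[0,0.0014,-0.115],"delta_rot":[0,0,0],"claw":40}

```text
time: 15.12
eef_pos: [0.5341, 0.0638, 0.0592]
tcp_rot: [0.501, 0.498, -0.5, 0.501]
contact_force: [-0.4, -0.3, 5.4]
opening: 0.53
```

play_rows:
  targets:
    - {"delta_pos":[0,0,0.01],"delta_rot":[0,0,0],"claw":40}
    - {"delta_pos":[0,0,0.035],"delta_rot":[0,0,0],"claw":40}
    - {"delta_pos":[0,0,0.065],"delta_rot":[0,0,0],"claw":40}
    - {"delta_pos":[0,0,0.095],"delta_rot":[0,0,0],"claw":40}
    - {"delta_pos":[0,-0.015,0.12],"delta_rot":[0,0,0],"claw":40}
    - {"delta_pos":[0,-0.045,0.125],"delta_rot":[0,0,0],"claw":40}
    - {"delta_pos":[-0.005,-0.085,0.125],"delta_rot":[0,0,0],"claw":40}
    - {"delta_pos":[-0.01,-0.125,0.125],"delta_rot":[0,0,0],"claw":40}
    - {"delta_pos":[-0.015,-0.165,0.125],"delta_rot":[0,0,0],"claw":40}
    - {"delta_pos":[-0.019,-0.205,0.125],"delta_rot":[0,0,0],"claw":40}
    - {"delta_pos":[-0.019,-0.245,0.125],"delta_rot":[0,0,0],"claw":40}
    - {"delta_pos":[-0.019,-0.285,0.125],"delta_rot":[0,0,0],"claw":40}
    - {"delta_pos":[-0.019,-0.325,0.125],"delta_rot":[0,0,0],"claw":40}
    - {"delta_pos":[-0.019,-0.36,0.125],"delta_rot":[0,0,0],"claw":40}
    - {"delta_pos":[-0.019,-0.381,0.11],"delta_rot":[0,0,0],"claw":40}
    - {"delta_pos":[-0.019,-0.381,0.08],"delta_rot":[0,0,0],"claw":40}
    - {"delta_pos":[-0.019,-0.381,0.05],"delta_rot":[0,0,0],"claw":40}
    - {"delta_pos":[-0.019,-0.381,0.025],"delta_rot":[0,0,0],"claw":40}
    - {"delta_pos":[-0.019,-0.381,0.01],"delta_rot":[0,0,0],"claw":40}
    - {"delta_pos":[-0.019,-0.381,0.008],"delta_rot":[0,0,0],"claw":40}

```text
time: 16.78
eef_pos: [0.5124, -0.315, 0.0629]
tcp_rot: [0.501, 0.501, -0.5, 0.498]
contact_force: [0.0, 0.1, -1.3]
opening: 0.528
```

```bash
python3 -c "
from h import *
print(err(0))"
```

```text
(array([ 0.5124, -0.315 ,  0.0629]), array([-0.0013, -0.0009,  0.0007]))
```

play_rows:
  targets:
    - {"delta_pos":[0.0025,-0.002,-0.002],"delta_rot":[-0.001,-0.001,0],"claw":40}
    - {"delta_pos":[0.0025,-0.002,-0.005],"delta_rot":[-0.001,-0.001,0],"claw":40}
    - {"delta_pos":[0.0025,-0.002,-0.008],"delta_rot":[-0.001,-0.001,0],"claw":40}
    - {"delta_pos":[0.0025,-0.002,-0.0098],"delta_rot":[-0.001,-0.001,0],"claw":40}
    - {"delta_pos":[0.0025,-0.002,-0.0108],"delta_rot":[-0.001,-0.001,0],"claw":40}
    - {"delta_pos":[0.0025,-0.002,-0.0112],"delta_rot":[-0.001,-0.001,0],"claw":40}
    - {"delta_pos":[0.0025,-0.002,-0.0112],"delta_rot":[-0.001,-0.001,0],"claw":40}

```text
time: 17.37
eef_pos: [0.5153, -0.3173, 0.0524]
tcp_rot: [0.501, 0.499, -0.5, 0.5]
contact_force: [0.5, 0.4, -0.5]
opening: 0.528
```

play_rows:
  targets:
    - {"delta_pos":[0,0,-0.0007],"delta_rot":[0,0,0],"claw":40}
    - {"delta_pos":[0,0,-0.0008],"delta_rot":[0,0,0],"claw":46}
    - {"delta_pos":[0,0,-0.0005],"delta_rot":[0,0,0],"claw":50}
    - {"delta_pos":[0,0,0],"delta_rot":[0,0,0],"claw":54}
    - {"delta_pos":[0,0,0],"delta_rot":[0,0,0],"claw":58}
    - {"delta_pos":[0,0,0],"delta_rot":[0,0,0],"claw":58}
    - {"delta_pos":[0,0,0],"delta_rot":[0,0,0],"claw":58}
    - {"delta_pos":[0,0,0.02],"delta_rot":[0,0,0],"claw":58}
    - {"delta_pos":[0,0,0.05],"delta_rot":[0,0,0],"claw":58}
    - {"delta_pos":[0,0,0.085],"delta_rot":[0,0,0],"claw":58}
    - {"delta_pos":[0,0,0.12],"delta_rot":[0,0,0],"claw":58}
    - {"delta_pos":[0,0,0.13],"delta_rot":[0,0,0],"claw":58}
    - {"delta_pos":[0,0.02,0.13],"delta_rot":[0,0,0],"claw":58}
    - {"delta_pos":[0,0.12,0.13],"delta_rot":[0,0,0],"claw":58}
    - {"delta_pos":[0,0.12,0.13],"delta_rot":[0,0,0],"claw":58}
    - {"delta_pos":[0,0.12,0.13],"delta_rot":[0,0,0],"claw":58}
    - {"delta_pos":[0,0.12,0.13],"delta_rot":[0,0,0],"claw":58}

```text
time: 18.78
eef_pos: [0.5146, -0.1935, 0.1814]
tcp_rot: [0.5, 0.501, -0.499, 0.5]
contact_force: [-0.1, -0.3, -0.3]
opening: 0.679
```

```bash
python3 - <<'E'
from h import *
a=ctrl.read_camera("top");cv2.imwrite("pics/top2.png",a);print(err(-90))
im=a;h=cv2.cvtColor(im,cv2.COLOR_BGR2HSV)
I=lambda a,b:cv2.inRange(h,np.array(a),np.array(b))
for n,m in (("red",mask(im,"red")),("yellow",mask(im,"yellow")),("blue",I((94,170,150),(110,235,255)))):
    for c in blobs(m):
        (u,v),r=cv2.minEnclosingCircle(c);M=cv2.moments(c);cm=(M["m10"]/M["m00"],M["m01"]/M["m00"])
        print(n,np.round(cm,1),round(r,1),"z.01",ray("top",cm,.01).round(4),ray("top",(u,v),.01).round(4),"z.083",ray("top",cm,.083).round(4))
pl=cv2.morphologyEx(I((22,60,120),(30,255,255)),cv2.MORPH_OPEN,np.ones((2,2)));q=np.zeros_like(pl);q[150:203,226:251]=pl[150:203,226:251]
p=cv2.findNonZero(q);rc=cv2.minAreaRect(p);print("plane",rc,np.array([ray("top",x,.038) for x in cv2.boxPoints(rc)]).round(4).tolist(),ray("top",rc[0],.038))
b=ctrl.read_camera("scene")
cv2.imwrite("pics/2.png",cv2.resize(np.hstack([a[120:260,190:450],b[120:260,90:330]]),None,fx=1.6,fy=1.6,interpolation=cv2.INTER_CUBIC))
E
```

```text
(array([ 0.515 , -0.1955,  0.1818]), array([-0.000e+00,  2.000e-04, -5.003e-01]))
red [238.1 216.3] 14.8 z.01 [0.444  0.0129] [0.444 0.013] z.083 [0.4445 0.0114]
red [411.6 136.1] 10.8 z.01 [ 0.6109 -0.3577] [ 0.6064 -0.3541] z.083 [ 0.5994 -0.3325]
yellow [264.4 174. ] 15.7 z.01 [ 0.5329 -0.0437] [ 0.533  -0.0436] z.083 [ 0.5269 -0.0411]
blue [212.5 173.5] 13.8 z.01 [0.5348 0.0662] [0.5347 0.0662] z.083 [0.5288 0.0609]
plane ((240.5, 174.5), (39.0, 19.0), 90.0) [[0.5705, 0.0258], [0.5702, -0.0134], [0.4897, -0.0126], [0.49, 0.0264]] [0.53001845 0.00656696]
```

View pics/2.png

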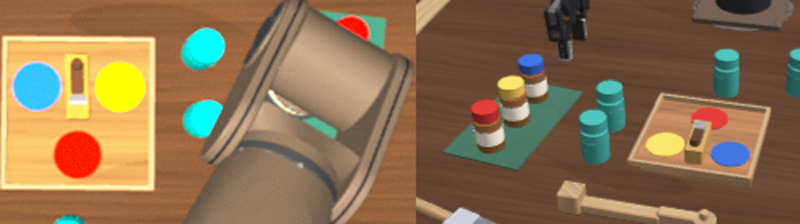

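The crop shows all three jars standing on the mat at (487,125), (513,100) and (531,78) in the right half, with the discs free. I measured them as red (0.444,0.013), yellow (0.533,-0.044) and blue (0.535,0.066). Next is the plane, across its width.

play_rows:
  targets:
    - {"delta_pos":[0.0175,0.2073,-0.03],"delta_rot":[0,0,-0.505],"claw":58}
    - {"delta_pos":[0.0175,0.2073,-0.03],"delta_rot":[0,0,-0.505],"claw":58}
    - {"delta_pos":[0.0175,0.2073,-0.03],"delta_rot":[0,0,-0.505],"claw":58}
    - {"delta_pos":[0.0175,0.2073,-0.03],"delta_rot":[0,0,-0.505],"claw":58}
    - {"delta_pos":[0.0175,0.2073,-0.03],"delta_rot":[0,0,-0.505],"claw":58}
    - {"delta_pos":[0.0175,0.2073,-0.03],"delta_rot":[0,0,-0.505],"claw":58}
    - {"delta_pos":[0.0175,0.2073,-0.03],"delta_rot":[0,0,-0.505],"claw":58}
    - {"delta_pos":[0.0175,0.2073,-0.03],"delta_rot":[0,0,-0.505],"claw":58}
    - {"delta_pos":[0.0175,0.2073,-0.03],"delta_rot":[0,0,-0.505],"claw":58}
    - {"delta_pos":[0.0175,0.2073,-0.03],"delta_rot":[0,0,-0.505],"claw":58}
    - {"delta_pos":[0.0175,0.2073,-0.03],"delta_rot":[0,0,-0.505],"claw":58}
    - {"delta_pos":[0.0175,0.2073,-0.03],"delta_rot":[0,0,-0.505],"claw":58}
    - {"delta_pos":[0.0175,0.2073,-0.03],"delta_rot":[0,0,-0.505],"claw":58}
    - {"delta_pos":[0.0175,0.2073,-0.03],"delta_rot":[0,0,-0.505],"claw":58}
    - {"delta_pos":[0.0175,0.2073,-0.03],"delta_rot":[0,0,-0.505],"claw":58}
    - {"delta_pos":[0.0175,0.2073,-0.03],"delta_rot":[0,0,-0.505],"claw":58}

```text
time: 20.22
eef_pos: [0.5331, 0.0097, 0.1519]
tcp_rot: [-0.707, 0.006, 0.707, 0.005]
contact_force: [-0.3, 0.5, -0.4]
opening: 0.678
```

```bash
python3 -c "
from h import *
print(err(-90.9))"
```

```text
(array([0.5331, 0.0097, 0.1519]), array([ 0.0003, -0.0001, -0.0003]))
```

play_rows:
  targets:
    - {"delta_pos":[0,0.002,-0.03],"delta_rot":[0,0,0],"claw":58}
    - {"delta_pos":[0,0.002,-0.06],"delta_rot":[0,0,0],"claw":58}
    - {"delta_pos":[0,0.002,-0.085],"delta_rot":[0,0,0],"claw":58}
    - {"delta_pos":[0,0.002,-0.1],"delta_rot":[0,0,0],"claw":58}
    - {"delta_pos":[0,0.002,-0.109],"delta_rot":[0,0,0],"claw":58}
    - {"delta_pos":[0,0.002,-0.111],"delta_rot":[0,0,0],"claw":58}
    - {"delta_pos":[0,0.002,-0.111],"delta_rot":[0,0,0],"claw":45}
    - {"delta_pos":[0,0.002,-0.111],"delta_rot":[0,0,0],"claw":38}
    - {"delta_pos":[0,0.002,-0.111],"delta_rot":[0,0,0],"claw":34}
    - {"delta_pos":[0,0.002,-0.111],"delta_rot":[0,0,0],"claw":30}
    - {"delta_pos":[0,0.002,-0.111],"delta_rot":[0,0,0],"claw":24}
    - {"delta_pos":[0,0.002,-0.111],"delta_rot":[0,0,0],"claw":24}
    - {"delta_pos":[0,0.002,-0.111],"delta_rot":[0,0,0],"claw":24}
    - {"delta_pos":[0,0.002,-0.111],"delta_rot":[0,0,0],"claw":24}
    - {"delta_pos":[0,0.002,-0.111],"delta_rot":[0,0,0],"claw":24}
  newtons: 40

```text
time: 21.47
eef_pos: [0.5345, 0.0118, 0.0427]
tcp_rot: [0.708, -0.006, -0.706, -0.005]
contact_force: [-0.0, 2.0, 6.4]
opening: 0.341
```

play_rows:
  targets:
    - {"delta_pos":[0,0,0.01],"delta_rot":[0,0,0],"claw":24}
    - {"delta_pos":[0,0,0.035],"delta_rot":[0,0,0],"claw":24}
    - {"delta_pos":[0,0,0.065],"delta_rot":[0,0,0],"claw":24}
    - {"delta_pos":[0,0.01,0.085],"delta_rot":[0,0,0.02],"claw":24}
    - {"delta_pos":[-0.01,0.03,0.09],"delta_rot":[0,0,0.05],"claw":24}
    - {"delta_pos":[-0.015,0.06,0.09],"delta_rot":[0,0,0.08],"claw":24}
    - {"delta_pos":[-0.02,0.095,0.09],"delta_rot":[0,0,0.11],"claw":24}
    - {"delta_pos":[-0.025,0.13,0.09],"delta_rot":[0,0,0.14],"claw":24}
    - {"delta_pos":[-0.03,0.165,0.09],"delta_rot":[0,0,0.164],"claw":24}
    - {"delta_pos":[-0.035,0.2,0.09],"delta_rot":[0,0,0.164],"claw":24}
    - {"delta_pos":[-0.04,0.235,0.09],"delta_rot":[0,0,0.164],"claw":24}
    - {"delta_pos":[-0.0426,0.265,0.09],"delta_rot":[0,0,0.164],"claw":24}
    - {"delta_pos":[-0.0426,0.2785,0.08],"delta_rot":[0,0,0.164],"claw":24}
    - {"delta_pos":[-0.0426,0.2785,0.06],"delta_rot":[0,0,0.164],"claw":24}
    - {"delta_pos":[-0.0426,0.2785,0.04],"delta_rot":[0,0,0.164],"claw":24}
    - {"delta_pos":[-0.0426,0.2785,0.022],"delta_rot":[0,0,0.164],"claw":24}
    - {"delta_pos":[-0.0426,0.2785,0.012],"delta_rot":[0,0,0.164],"claw":24}
    - {"delta_pos":[-0.0426,0.2785,0.01],"delta_rot":[0,0,0.164],"claw":24}
    - {"delta_pos":[-0.0426,0.2785,0.01],"delta_rot":[0,0,0.164],"claw":24}

```text
time: 23.05
eef_pos: [0.4912, 0.2897, 0.052]
tcp_rot: [0.685, 0.175, -0.685, 0.175]
contact_force: [0.1, -0.1, -2.8]
opening: 0.339
```

```bash
python3 - <<'E'
from h import *
print(err(-61.4))
a=ctrl.read_camera("top");b=ctrl.read_camera("scene")
cv2.imwrite("pics/3.png",cv2.resize(np.hstack([a[130:260,60:200],b[160:290,310:450]]),None,fx=2.8,fy=2.8,interpolation=cv2.INTER_CUBIC))
E
```

```text
(array([0.4912, 0.2897, 0.052 ]), array([ 0.0002,  0.0003, -0.0004]))
```

View pics/3.png

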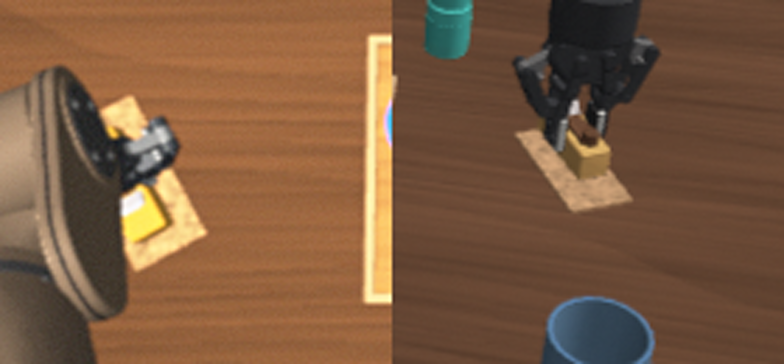

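The plane is aligned over the pad and level. I lower it.

play_rows:
  targets:
    - {"delta_pos":[0.0005,0.0005,-0.004],"delta_rot":[0,0,0],"claw":24}
    - {"delta_pos":[0.0005,0.0005,-0.007],"delta_rot":[0,0,0],"claw":24}
    - {"delta_pos":[0.0005,0.0005,-0.01],"delta_rot":[0,0,0],"claw":24}
    - {"delta_pos":[0.0005,0.0005,-0.012],"delta_rot":[0,0,0],"claw":24}
    - {"delta_pos":[0.0005,0.0005,-0.013],"delta_rot":[0,0,0],"claw":24}
    - {"delta_pos":[0.0005,0.0005,-0.0137],"delta_rot":[0,0,0],"claw":24}
    - {"delta_pos":[0.0005,0.0005,-0.0137],"delta_rot":[0,0,0],"claw":24}

```text
time: 23.73
eef_pos: [0.493, 0.2908, 0.0399]
tcp_rot: [0.687, 0.175, -0.684, 0.175]
contact_force: [-0.2, 1.1, -3.8]
opening: 0.342
```

play_rows:
  targets:
    - {"delta_pos":[-0.001,-0.0005,-0.0008],"delta_rot":[0,0,0],"claw":24}
    - {"delta_pos":[-0.001,-0.0005,-0.0015],"delta_rot":[0,0,0],"claw":24}
    - {"delta_pos":[-0.001,-0.0005,-0.0018],"delta_rot":[0,0,0],"claw":24}
    - {"delta_pos":[-0.001,-0.0005,-0.0018],"delta_rot":[0,0,0],"claw":24}

```text
time: 24.07
eef_pos: [0.4921, 0.2903, 0.0388]
tcp_rot: [0.686, 0.175, -0.684, 0.175]
contact_force: [-2.8, -1.6, 3.0]
opening: 0.345
```

Contact made. I release, rise and move away for a look.

play_rows:
  targets:
    - {"delta_pos":[0,0,0],"delta_rot":[0,0,0],"claw":30}
    - {"delta_pos":[0,0,0],"delta_rot":[0,0,0],"claw":34}
    - {"delta_pos":[0,0,0],"delta_rot":[0,0,0],"claw":40}
    - {"delta_pos":[0,0,0],"delta_rot":[0,0,0],"claw":50}
    - {"delta_pos":[0,0,0],"delta_rot":[0,0,0],"claw":58}
    - {"delta_pos":[0,0,0],"delta_rot":[0,0,0],"claw":58}
    - {"delta_pos":[0,0,0.02],"delta_rot":[0,0,0],"claw":58}
    - {"delta_pos":[0,0,0.05],"delta_rot":[0,0,0],"claw":58}
    - {"delta_pos":[0,0,0.085],"delta_rot":[0,0,0],"claw":58}
    - {"delta_pos":[0,0,0.12],"delta_rot":[0,0,0],"claw":58}
    - {"delta_pos":[0,0,0.14],"delta_rot":[0,0,0],"claw":58}
    - {"delta_pos":[0,-0.29,0.14],"delta_rot":[0,0,0.1],"claw":60}
    - {"delta_pos":[0,-0.29,0.14],"delta_rot":[0,0,0.2],"claw":60}
    - {"delta_pos":[0,-0.29,0.14],"delta_rot":[0,0,0.34],"claw":60}
    - {"delta_pos":[0,-0.29,0.14],"delta_rot":[0,0,0.34],"claw":60}
    - {"delta_pos":[0,-0.29,0.14],"delta_rot":[0,0,0.34],"claw":60}
    - {"delta_pos":[0,-0.29,0.14],"delta_rot":[0,0,0.34],"claw":60}
    - {"delta_pos":[0,-0.29,0.14],"delta_rot":[0,0,0.34],"claw":60}
    - {"delta_pos":[0,-0.29,0.14],"delta_rot":[0,0,0.34],"claw":60}
    - {"delta_pos":[0,-0.29,0.14],"delta_rot":[0,0,0.34],"claw":60}

```text
time: 25.73
eef_pos: [0.4923, -0.004, 0.1792]
tcp_rot: [0.512, 0.489, -0.509, 0.489]
contact_force: [-0.1, 0.5, -0.7]
opening: 0.7
```

```bash
python3 - <<'E'
from h import *
print(err(0))
a=ctrl.read_camera("top");b=ctrl.read_camera("scene");h=cv2.cvtColor(a,cv2.COLOR_BGR2HSV)
cv2.imwrite("pics/top4.png",a)
im=a
for n,m in (("red",mask(im,"red")),("yellow",mask(im,"yellow")),("blue",cv2.inRange(h,np.array((94,150,120)),np.array((112,240,255))))):
    for c in blobs(m):
        (u,v),r=cv2.minEnclosingCircle(c)
        print(n,round(u,1),round(v,1),round(r,1),"z.083",ray("top",(u,v),.083).round(4))
cv2.imwrite("pics/4.png",cv2.resize(np.hstack([a[130:260,50:170],a[110:240,360:450],b[160:290,330:440]]),None,fx=2.45,fy=2.45,interpolation=cv2.INTER_CUBIC))
E
```

```text
(array([ 0.4923, -0.004 ,  0.1792]), array([-0.0005,  0.0008,  0.0136]))
red 231.5 216.5 10.5 z.083 [0.4442 0.0242]
red 408.4 141.3 11.9 z.083 [ 0.5892 -0.326 ]
yellow 402.5 180.0 12.2 z.083 [ 0.5127 -0.3124]
blue 402.4 218.6 11.9 z.083 [ 0.4369 -0.3102]
```

View pics/4.png

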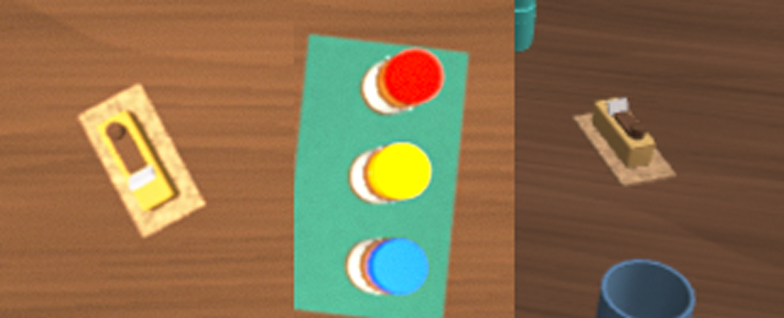

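The plane sits on the pad, aligned, and the jars stand. I measure the plane's centring accurately.

```bash
python3 - <<'E'
from h import *
a=cv2.imread("pics/top4.png");h=cv2.cvtColor(a,cv2.COLOR_BGR2HSV)
x0=np.array([0.4919,.2904]);t=np.radians(28.6);L=np.array([np.cos(t),np.sin(t)]);W=np.array([-L[1],L[0]])
for lo in(150,170):
    m=cv2.inRange(h,np.array((22,lo,120)),np.array((30,255,255)));q=np.zeros_like(m);q[160:230,75:140]=m[160:230,75:140]
    p=cv2.findNonZero(q)
    P=np.array([ray("top",x[0],.034) for x in p])-x0
    print(lo,len(p),"along",np.percentile(P@L,[1,50,99]).round(4),"across",np.percentile(P@W,[1,50,99]).round(4),cv2.minAreaRect(p))
    # per-slice across extents
    for s in np.arange(-.04,.045,.01):
        w=(P@W)[abs(P@L-s)<.005]
        if len(w):print(round(s,3),w.min().round(4),w.max().round(4))
crop=cv2.resize(a[160:230,75:140],None,fx=8,fy=8,interpolation=cv2.INTER_NEAREST);cv2.imwrite("pics/5.png",crop)
E
```

```text
150 232 along [-0.0436 -0.019   0.0376] across [-0.0157 -0.0071  0.011 ] ((104.78461456298828, 195.12306213378906), (39.69111251831055, 13.147680282592773), 60.2551155090332)
-0.04 -0.0157 0.0101
-0.03 -0.016 0.0098
-0.02 -0.0153 -0.0124
-0.01 -0.0156 0.0108
0.0 -0.0151 0.0107
0.01 -0.0154 0.0112
0.02 -0.0156 0.0109
0.03 -0.0152 0.0114
0.04 -0.0144 0.0085
170 44 along [-0.0442 -0.0005  0.0357] across [-0.0159 -0.0144  0.0081] ((105.51416778564453, 195.3254852294922), (38.75430679321289, 11.849686622619629), 60.945396423339844)
-0.04 -0.0157 0.0075
-0.03 -0.016 -0.015
-0.02 -0.0153 -0.0152
-0.01 -0.0156 -0.0112
0.0 -0.0151 -0.0106
0.01 -0.0154 0.0086
0.02 -0.0156 -0.0102
0.03 -0.0152 -0.0043
0.04 -0.0144 -0.0007
```

View pics/5.png

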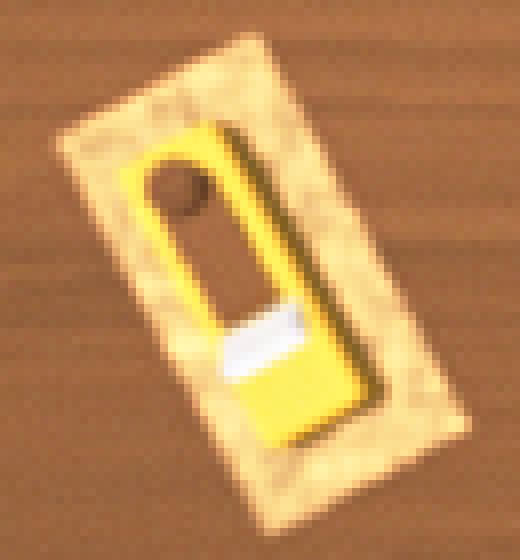

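The top view (brass face (120–375,122–445) in the crop) shows the plane parallel to the pad and within ~2 mm of its middle. Now I put the jars back, red first.

play_rows:
  targets:
    - {"delta_pos":[0.0985,-0.3234,0],"delta_rot":[0,0,0.0136],"claw":60}
    - {"delta_pos":[0.0985,-0.3234,0],"delta_rot":[0,0,0.0136],"claw":60}
    - {"delta_pos":[0.0985,-0.3234,0],"delta_rot":[0,0,0.0136],"claw":60}
    - {"delta_pos":[0.0985,-0.3234,0],"delta_rot":[0,0,0.0136],"claw":60}
    - {"delta_pos":[0.0985,-0.3234,0],"delta_rot":[0,0,0.0136],"claw":60}
    - {"delta_pos":[0.0985,-0.3234,0],"delta_rot":[0,0,0.0136],"claw":60}
    - {"delta_pos":[0.0985,-0.3234,0],"delta_rot":[0,0,0.0136],"claw":60}
    - {"delta_pos":[0.0985,-0.3234,0],"delta_rot":[0,0,0.0136],"claw":60}
    - {"delta_pos":[0.0985,-0.3234,0],"delta_rot":[0,0,0.0136],"claw":60}
    - {"delta_pos":[0.0985,-0.3234,0],"delta_rot":[0,0,0.0136],"claw":60}
    - {"delta_pos":[0.0985,-0.3234,-0.01],"delta_rot":[0,0,0.0136],"claw":60}
    - {"delta_pos":[0.0985,-0.3234,-0.01],"delta_rot":[0,0,0.0136],"claw":60}
    - {"delta_pos":[0.0985,-0.3234,-0.01],"delta_rot":[0,0,0.0136],"claw":60}
    - {"delta_pos":[0.0985,-0.3234,-0.01],"delta_rot":[0,0,0.0136],"claw":60}
    - {"delta_pos":[0.0985,-0.3234,-0.01],"delta_rot":[0,0,0.0136],"claw":60}
  newtons: 30

```text
time: 27.08
eef_pos: [0.5907, -0.3232, 0.1692]
tcp_rot: [0.502, 0.5, -0.499, 0.499]
contact_force: [0.5, -0.1, 0.2]
opening: 0.705
```

```bash
python3 -c "
from h import *
print(err(0))"
```

```text
(array([ 0.5907, -0.3232,  0.1692]), array([-0.0012,  0.0006,  0.001 ]))
```

play_rows:
  targets:
    - {"delta_pos":[0,-0.004,-0.02],"delta_rot":[-0.001,0,0.001],"claw":60}
    - {"delta_pos":[0,-0.004,-0.05],"delta_rot":[-0.001,0,0.001],"claw":60}
    - {"delta_pos":[0,-0.004,-0.08],"delta_rot":[-0.001,0,0.001],"claw":60}
    - {"delta_pos":[0,-0.004,-0.103],"delta_rot":[-0.001,0,0.001],"claw":60}
    - {"delta_pos":[0,-0.004,-0.115],"delta_rot":[-0.001,0,0.001],"claw":60}
    - {"delta_pos":[0,-0.004,-0.117],"delta_rot":[-0.001,0,0.001],"claw":60}
    - {"delta_pos":[0,-0.004,-0.117],"delta_rot":[-0.001,0,0.001],"claw":54}
    - {"delta_pos":[0,-0.004,-0.117],"delta_rot":[-0.001,0,0.001],"claw":50}
    - {"delta_pos":[0,-0.004,-0.117],"delta_rot":[-0.001,0,0.001],"claw":47}
    - {"delta_pos":[0,-0.004,-0.117],"delta_rot":[-0.001,0,0.001],"claw":44}
    - {"delta_pos":[0,-0.004,-0.117],"delta_rot":[-0.001,0,0.001],"claw":40}
    - {"delta_pos":[0,-0.004,-0.117],"delta_rot":[-0.001,0,0.001],"claw":40}
    - {"delta_pos":[0,-0.004,-0.117],"delta_rot":[-0.001,0,0.001],"claw":40}
    - {"delta_pos":[0,-0.004,-0.117],"delta_rot":[-0.001,0,0.001],"claw":40}

```text
time: 28.25
eef_pos: [0.5954, -0.3305, 0.061]
tcp_rot: [0.501, 0.495, -0.499, 0.506]
contact_force: [0.9, -0.2, 17.7]
opening: 0.529
```

The upward force is 17.7 N and z is 9 mm high, so something is pressing. I look.

```bash
python3 - <<'E'
from h import *
print(err(0))
a=ctrl.read_camera("top");b=ctrl.read_camera("scene")
cv2.imwrite("pics/6.png",cv2.resize(np.hstack([a[90:230,360:460],b[120:260,100:230]]),None,fx=3.4,fy=3.4,interpolation=cv2.INTER_CUBIC))
E
```

```text
(array([ 0.5954, -0.3305,  0.061 ]), array([ 0.0028,  0.0039, -0.0004]))
```

View pics/6.png

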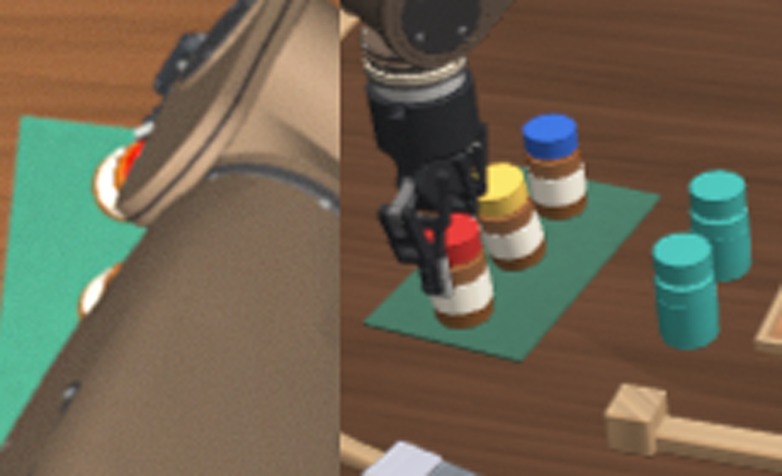

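```bash
python3 - <<'E'
from h import *
def proj(n,P):
    c=ctrl.calibration(n);T=c["camera_from_world"];p=T[:3,:3]@np.array(P)+T[:3,3];return np.array([c["fx"]*p[0]/p[2]+c["cx"],c["fy"]*p[1]/p[2]+c["cy"]])
s=ctrl.get_state();e=s["eef_pos"];M=R.from_quat(s["tcp_rot"]).as_matrix()
f=lambda P:((proj("scene",P)-[100,120])*3.4+[340,0]).round(0)
print("tcp",f(e),"tool back 100mm",f(e-.1*M[:,0]))
for sg in(1,-1):
  for d in(.025,-.02):print("finger",sg,d,f(e+M[:,0]*d+M[:,1]*sg*.03))
for z in(.003,.061,.083):print("jar axis at est",z,f([.592,-.3274,z]), "y-.315",f([.592,-.315,z]))
print(s["wrist_torque"],s["joint_efforts"].round(1),s["qpos"].round(3),s["dq"].round(3))
E
```

```text
tcp [449. 251.] tool back 100mm [429. 139.]
finger 1 0.025 [436. 300.]
finger 1 -0.02 [428. 252.]
finger -1 0.025 [469. 256.]
finger -1 -0.02 [462. 209.]
jar axis at est 0.003 [466. 310.] y-.315 [480. 312.]
jar axis at est 0.061 [454. 249.] y-.315 [469. 251.]
jar axis at est 0.083 [450. 226.] y-.315 [465. 228.]
[-0.02110207  0.65359594  0.02270443] [ -0.1 -32.4 -16.6   0.3  -0.4   0. ] [-6.56e-01  4.99e-01  1.68e+00  1.00e-03  9.48e-01 -6.57e-01] [-0.    -0.001  0.     0.001  0.     0.   ]
```

play_rows:
  targets:
    - {"delta_pos":[0,0,0],"delta_rot":[0,0,0],"claw":40}
    - {"delta_pos":[0,0,0],"delta_rot":[0,0,0],"claw":40}
    - {"delta_pos":[0,0,0],"delta_rot":[0,0,0],"claw":40}

```text
time: 28.6
eef_pos: [0.5956, -0.3303, 0.0615]
tcp_rot: [0.501, 0.495, -0.499, 0.506]
contact_force: [-0.2, -0.0, -1.7]
opening: 0.532
```

play_rows:
  targets:
    - {"delta_pos":[0,0,0],"delta_rot":[0,0,0],"claw":46}
    - {"delta_pos":[0,0,0],"delta_rot":[0,0,0],"claw":50}
    - {"delta_pos":[0,0,0],"delta_rot":[0,0,0],"claw":56}
    - {"delta_pos":[0,0,0],"delta_rot":[0,0,0],"claw":60}
    - {"delta_pos":[0,0,0],"delta_rot":[0,0,0],"claw":60}
    - {"delta_pos":[-0.003,0.004,0.004],"delta_rot":[0.003,0.004,0],"claw":60}
    - {"delta_pos":[-0.003,0.004,0.004],"delta_rot":[0.003,0.004,0],"claw":60}
    - {"delta_pos":[-0.003,0.004,0.004],"delta_rot":[0.003,0.004,0],"claw":60}

```text
time: 29.27
eef_pos: [0.5928, -0.3263, 0.0659]
tcp_rot: [0.5, 0.5, -0.499, 0.501]
contact_force: [0.3, 0.7, 0.7]
opening: 0.705
```

```bash
python3 - <<'E'
from h import *
print(err(0))
b=ctrl.read_camera("scene")
cv2.imwrite("pics/7.png",cv2.resize(b[140:230,100:220],None,fx=6,fy=6,interpolation=cv2.INTER_CUBIC))
E
```

```text
(array([ 0.5928, -0.3263,  0.0659]), array([-0.    ,  0.0002, -0.0005]))
```

View pics/7.png

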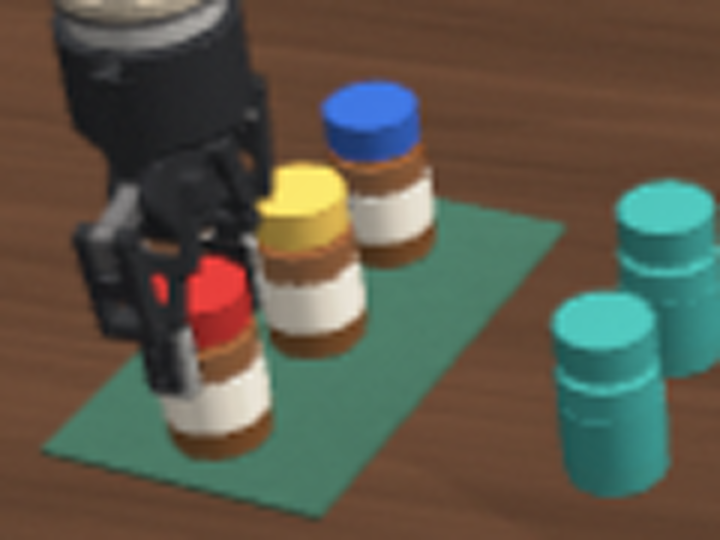

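The view shows the jars standing. The rear linkage at (260,180) stood over the yellow cap, so the neighbour most likely blocked the descent. I rise and turn the jaws along y, where there are no neighbours.

play_rows:
  targets:
    - {"delta_pos":[0,0,0.03],"delta_rot":[0,0,0],"claw":60}
    - {"delta_pos":[0,0,0.06],"delta_rot":[0,0,0],"claw":60}
    - {"delta_pos":[0,0,0.09],"delta_rot":[0,0,0],"claw":60}
    - {"delta_pos":[0,0,0.11],"delta_rot":[0,0,0],"claw":60}
    - {"delta_pos":[0,-0.001,0.11],"delta_rot":[0,0,-0.5],"claw":66}
    - {"delta_pos":[0,-0.001,0.11],"delta_rot":[0,0,-0.5],"claw":66}
    - {"delta_pos":[0,-0.001,0.11],"delta_rot":[0,0,-0.5],"claw":66}
    - {"delta_pos":[0,-0.001,0.11],"delta_rot":[0,0,-0.5],"claw":66}
    - {"delta_pos":[0,-0.001,0.11],"delta_rot":[0,0,-0.5],"claw":66}
    - {"delta_pos":[0,-0.001,0.11],"delta_rot":[0,0,-0.5],"claw":66}
    - {"delta_pos":[0,-0.001,0.11],"delta_rot":[0,0,-0.5],"claw":66}
    - {"delta_pos":[0,-0.001,0.11],"delta_rot":[0,0,-0.5],"claw":66}
    - {"delta_pos":[0,-0.001,0.11],"delta_rot":[0,0,-0.5],"claw":66}
    - {"delta_pos":[0,-0.001,0.11],"delta_rot":[0,0,-0.5],"claw":66}
    - {"delta_pos":[0,-0.001,0.11],"delta_rot":[0,0,-0.5],"claw":66}
    - {"delta_pos":[0,-0.001,0.11],"delta_rot":[0,0,-0.5],"claw":66}
    - {"delta_pos":[0,-0.001,0.11],"delta_rot":[0,0,-0.5],"claw":66}
    - {"delta_pos":[0,-0.001,0.11],"delta_rot":[0,0,-0.5],"claw":66}
    - {"delta_pos":[0,-0.001,0.11],"delta_rot":[0,0,-0.5],"claw":66}

```text
time: 30.9
eef_pos: [0.5927, -0.3273, 0.1757]
tcp_rot: [0.707, 0.001, -0.707, 0.001]
contact_force: [0.3, 0.7, 0.3]
opening: 0.773
```

```bash
python3 - <<'E'
from h import *
print(err(-90))
a=ctrl.read_camera("scene");h=cv2.cvtColor(a,cv2.COLOR_BGR2HSV)
def proj(n,P):
    c=ctrl.calibration(n);T=c["camera_from_world"];p=T[:3,:3]@np.array(P)+T[:3,3];return np.array([c["fx"]*p[0]/p[2]+c["cx"],c["fy"]*p[1]/p[2]+c["cy"]])
for k,P,lo,hi in(("red",(.592,-.3274),0,0),("yellow",(.5153,-.3173),(22,130,130),(32,255,255)),("blue",(.4388,-.3095),(105,150,100),(118,255,255))):
    m=mask(a,"red") if k=="red" else cv2.inRange(h,np.array(lo),np.array(hi))
    q=np.zeros_like(m);q[120:260,90:230]=m[120:260,90:230]
    for c in blobs(q,30):
        u,v,w,hh=cv2.boundingRect(c); print(k,"cap box",u,v,w,hh,"centre",u+w/2,v+hh/2,"pred cap mid",proj("scene",(*P,.072)).round(1))
E
```

```text
(array([ 0.5927, -0.3273,  0.1757]), array([ 0.0002,  0.    , -0.0011]))
red cap box 123 182 19 16 centre 132.5 190.0 pred cap mid [133.  189.9]
yellow cap box 142 168 16 12 centre 150.0 174.0 pred cap mid [148.5 174.6]
blue cap box 154 154 15 12 centre 161.5 160.0 pred cap mid [161.9 160.5]
```

All jars are where they were released. I descend on red.

play_rows:
  targets:
    - {"delta_pos":[0,0,-0.03],"delta_rot":[0,0,0],"claw":66}
    - {"delta_pos":[0,0,-0.06],"delta_rot":[0,0,0],"claw":66}
    - {"delta_pos":[0,0,-0.09],"delta_rot":[0,0,0],"claw":66}
    - {"delta_pos":[-0.001,0,-0.11],"delta_rot":[0,0,0],"claw":66}
    - {"delta_pos":[-0.001,0,-0.12],"delta_rot":[0,0,0],"claw":66}
    - {"delta_pos":[-0.001,0,-0.123],"delta_rot":[0,0,0],"claw":66}
    - {"delta_pos":[-0.001,0,-0.123],"delta_rot":[0,0,0],"claw":66}
    - {"delta_pos":[-0.001,0,-0.123],"delta_rot":[0,0,0],"claw":66}

```text
time: 31.62
eef_pos: [0.5927, -0.3281, 0.0545]
tcp_rot: [0.708, 0.0, -0.706, 0.002]
contact_force: [-0.4, -0.6, 0.2]
opening: 0.771
```

play_rows:
  targets:
    - {"delta_pos":[0,0,-0.002],"delta_rot":[0,0,0],"claw":56}
    - {"delta_pos":[0,0,-0.002],"delta_rot":[0,0,0],"claw":51}
    - {"delta_pos":[0,0,-0.002],"delta_rot":[0,0,0],"claw":47}
    - {"delta_pos":[0,0,-0.002],"delta_rot":[0,0,0],"claw":44}
    - {"delta_pos":[0,0,-0.002],"delta_rot":[0,0,0],"claw":40}
    - {"delta_pos":[0,0,-0.002],"delta_rot":[0,0,0],"claw":40}
    - {"delta_pos":[0,0,-0.002],"delta_rot":[0,0,0],"claw":40}
    - {"delta_pos":[0,0,-0.002],"delta_rot":[0,0,0],"claw":40}

```text
time: 32.28
eef_pos: [0.5937, -0.3285, 0.0542]
tcp_rot: [0.709, 0.0, -0.706, 0.003]
contact_force: [-0.1, 0.4, 5.9]
opening: 0.529
```

play_rows:
  targets:
    - {"delta_pos":[0,0,0.01],"delta_rot":[0,0,0],"claw":40}
    - {"delta_pos":[0,0,0.035],"delta_rot":[0,0,0],"claw":40}
    - {"delta_pos":[0,0,0.07],"delta_rot":[0,0,0],"claw":40}
    - {"delta_pos":[0,0,0.105],"delta_rot":[0,0,0],"claw":40}
    - {"delta_pos":[-0.005,0.012,0.125],"delta_rot":[0,0,0],"claw":40}
    - {"delta_pos":[-0.018,0.042,0.13],"delta_rot":[0,0,0],"claw":40}
    - {"delta_pos":[-0.034,0.078,0.13],"delta_rot":[0,0,0],"claw":40}
    - {"delta_pos":[-0.05,0.115,0.13],"delta_rot":[0,0,0],"claw":40}
    - {"delta_pos":[-0.066,0.152,0.13],"delta_rot":[0,0,0],"claw":40}
    - {"delta_pos":[-0.082,0.189,0.13],"delta_rot":[0,0,0],"claw":40}
    - {"delta_pos":[-0.098,0.226,0.13],"delta_rot":[0,0,0],"claw":40}
    - {"delta_pos":[-0.114,0.263,0.13],"delta_rot":[0,0,0],"claw":40}
    - {"delta_pos":[-0.13,0.3,0.13],"delta_rot":[0,0,0],"claw":40}
    - {"delta_pos":[-0.142,0.328,0.125],"delta_rot":[0,0,0],"claw":40}
    - {"delta_pos":[-0.148,0.341,0.11],"delta_rot":[0,0,0],"claw":40}
    - {"delta_pos":[-0.148,0.341,0.085],"delta_rot":[0,0,0],"claw":40}
    - {"delta_pos":[-0.148,0.341,0.06],"delta_rot":[0,0,0],"claw":40}
    - {"delta_pos":[-0.148,0.341,0.038],"delta_rot":[0,0,0],"claw":40}
    - {"delta_pos":[-0.148,0.341,0.025],"delta_rot":[0,0,0],"claw":40}
    - {"delta_pos":[-0.148,0.341,0.022],"delta_rot":[0,0,0],"claw":40}

```text
time: 33.95
eef_pos: [0.443, 0.0129, 0.0734]
tcp_rot: [-0.706, -0.0, 0.708, -0.002]
contact_force: [-0.5, 0.2, -1.3]
opening: 0.529
```

```bash
python3 - <<'E'
from h import *
print(err(-90))
E
```

```text
(array([0.443 , 0.0129, 0.0734]), array([ 0.0009, -0.0005, -0.0013]))
```

play_rows:
  targets:
    - {"delta_pos":[0.001,-0.0005,-0.002],"delta_rot":[0.001,0,0],"claw":40}
    - {"delta_pos":[0.001,-0.0005,-0.005],"delta_rot":[0.001,0,0],"claw":40}
    - {"delta_pos":[0.001,-0.0005,-0.008],"delta_rot":[0.001,0,0],"claw":40}
    - {"delta_pos":[0.001,-0.0005,-0.01],"delta_rot":[0.001,0,0],"claw":40}
    - {"delta_pos":[0.001,-0.0005,-0.0112],"delta_rot":[0.001,0,0],"claw":40}
    - {"delta_pos":[0.001,-0.0005,-0.0112],"delta_rot":[0.001,0,0],"claw":40}
    - {"delta_pos":[0.001,-0.0005,-0.0112],"delta_rot":[0.001,0,0],"claw":40}

```text
time: 34.53
eef_pos: [0.4443, 0.0124, 0.0625]
tcp_rot: [-0.707, -0.002, 0.707, -0.001]
contact_force: [-0.1, -0.7, -0.3]
opening: 0.531
```

play_rows:
  targets:
    - {"delta_pos":[0.001,0,0],"delta_rot":[0,0,0],"claw":40}
    - {"delta_pos":[0.001,0,-0.0007],"delta_rot":[0,0,0],"claw":40}
    - {"delta_pos":[0.001,0,-0.0014],"delta_rot":[0,0,0],"claw":40}
    - {"delta_pos":[0.001,0,-0.0018],"delta_rot":[0,0,0],"claw":40}
    - {"delta_pos":[0.001,0,-0.0018],"delta_rot":[0,0,0],"claw":40}

```text
time: 34.95
eef_pos: [0.4455, 0.0123, 0.0612]
tcp_rot: [-0.707, -0.002, 0.707, -0.001]
contact_force: [-1.4, 0.3, 3.6]
opening: 0.528
```

play_rows:
  targets:
    - {"delta_pos":[0,0,0],"delta_rot":[0,0,0],"claw":46}
    - {"delta_pos":[0,0,0],"delta_rot":[0,0,0],"claw":50}
    - {"delta_pos":[0,0,0],"delta_rot":[0,0,0],"claw":56}
    - {"delta_pos":[0,0,0],"delta_rot":[0,0,0],"claw":64}
    - {"delta_pos":[0,0,0],"delta_rot":[0,0,0],"claw":64}
    - {"delta_pos":[0,0,0],"delta_rot":[0,0,0],"claw":64}
    - {"delta_pos":[0,0,0.02],"delta_rot":[0,0,0],"claw":64}
    - {"delta_pos":[0,0,0.05],"delta_rot":[0,0,0],"claw":64}
    - {"delta_pos":[0,0,0.085],"delta_rot":[0,0,0],"claw":64}
    - {"delta_pos":[0,0,0.115],"delta_rot":[0,0,0],"claw":64}
    - {"delta_pos":[0.07,-0.329,0.115],"delta_rot":[0,0,0],"claw":64}
    - {"delta_pos":[0.07,-0.329,0.115],"delta_rot":[0,0,0],"claw":64}
    - {"delta_pos":[0.07,-0.329,0.115],"delta_rot":[0,0,0],"claw":64}
    - {"delta_pos":[0.07,-0.329,0.115],"delta_rot":[0,0,0],"claw":64}
    - {"delta_pos":[0.07,-0.329,0.115],"delta_rot":[0,0,0],"claw":64}
    - {"delta_pos":[0.07,-0.329,0.115],"delta_rot":[0,0,0],"claw":64}
    - {"delta_pos":[0.07,-0.329,0.115],"delta_rot":[0,0,0],"claw":64}
    - {"delta_pos":[0.07,-0.329,0.115],"delta_rot":[0,0,0],"claw":64}
    - {"delta_pos":[0.07,-0.329,0.115],"delta_rot":[0,0,0],"claw":64}
    - {"delta_pos":[0.07,-0.329,0.115],"delta_rot":[0,0,0],"claw":64}

```text
time: 36.62
eef_pos: [0.5154, -0.319, 0.1758]
tcp_rot: [-0.707, -0.0, 0.708, -0.0]
contact_force: [-0.9, 1.0, 0.1]
opening: 0.747
```

```bash
python3 - <<'E'
from h import *
print(err(-90))
E
```

```text
(array([ 0.5154, -0.319 ,  0.1758]), array([-0.0002, -0.0004, -0.0002]))
```

play_rows:
  targets:
    - {"delta_pos":[0,0.003,-0.03],"delta_rot":[0,0,0],"claw":64}
    - {"delta_pos":[0,0.003,-0.06],"delta_rot":[0,0,0],"claw":64}
    - {"delta_pos":[0,0.003,-0.09],"delta_rot":[0,0,0],"claw":64}
    - {"delta_pos":[-0.001,0.003,-0.11],"delta_rot":[0,0,0],"claw":64}
    - {"delta_pos":[-0.001,0.003,-0.12],"delta_rot":[0,0,0],"claw":64}
    - {"delta_pos":[-0.001,0.003,-0.123],"delta_rot":[0,0,0],"claw":64}
    - {"delta_pos":[-0.001,0.003,-0.123],"delta_rot":[0,0,0],"claw":64}
    - {"delta_pos":[-0.001,0.003,-0.123],"delta_rot":[0,0,0],"claw":64}

```text
time: 37.28
eef_pos: [0.5154, -0.3161, 0.0544]
tcp_rot: [0.707, 0.0, -0.707, 0.001]
contact_force: [-0.1, -0.6, 0.5]
opening: 0.75
```

play_rows:
  targets:
    - {"delta_pos":[-0.001,0,-0.002],"delta_rot":[0,0,0],"claw":56}
    - {"delta_pos":[-0.001,0,-0.002],"delta_rot":[0,0,0],"claw":51}
    - {"delta_pos":[-0.001,0,-0.002],"delta_rot":[0,0,0],"claw":47}
    - {"delta_pos":[-0.001,0,-0.002],"delta_rot":[0,0,0],"claw":44}
    - {"delta_pos":[-0.001,0,-0.002],"delta_rot":[0,0,0],"claw":40}
    - {"delta_pos":[-0.001,0,-0.002],"delta_rot":[0,0,0],"claw":40}
    - {"delta_pos":[-0.001,0,-0.002],"delta_rot":[0,0,0],"claw":40}
    - {"delta_pos":[-0.001,0,-0.002],"delta_rot":[0,0,0],"claw":40}

```text
time: 37.95
eef_pos: [0.5151, -0.3166, 0.0538]
tcp_rot: [0.708, -0.0, -0.706, 0.001]
contact_force: [-0.3, 1.8, 6.3]
opening: 0.531
```

play_rows:
  targets:
    - {"delta_pos":[0,0,0.01],"delta_rot":[0,0,0],"claw":40}
    - {"delta_pos":[0,0,0.035],"delta_rot":[0,0,0],"claw":40}
    - {"delta_pos":[0,0,0.07],"delta_rot":[0,0,0],"claw":40}
    - {"delta_pos":[0,0,0.105],"delta_rot":[0,0,0],"claw":40}
    - {"delta_pos":[0,0.012,0.125],"delta_rot":[0,0,0],"claw":40}
    - {"delta_pos":[0.003,0.042,0.13],"delta_rot":[0,0,0],"claw":40}
    - {"delta_pos":[0.006,0.078,0.13],"delta_rot":[0,0,0],"claw":40}
    - {"delta_pos":[0.009,0.115,0.13],"delta_rot":[0,0,0],"claw":40}
    - {"delta_pos":[0.012,0.152,0.13],"delta_rot":[0,0,0],"claw":40}
    - {"delta_pos":[0.015,0.189,0.13],"delta_rot":[0,0,0],"claw":40}
    - {"delta_pos":[0.0175,0.226,0.13],"delta_rot":[0,0,0],"claw":40}
    - {"delta_pos":[0.0175,0.258,0.13],"delta_rot":[0,0,0],"claw":40}
    - {"delta_pos":[0.0175,0.273,0.12],"delta_rot":[0,0,0],"claw":40}
    - {"delta_pos":[0.0175,0.273,0.1],"delta_rot":[0,0,0],"claw":40}
    - {"delta_pos":[0.0175,0.273,0.075],"delta_rot":[0,0,0],"claw":40}
    - {"delta_pos":[0.0175,0.273,0.05],"delta_rot":[0,0,0],"claw":40}
    - {"delta_pos":[0.0175,0.273,0.032],"delta_rot":[0,0,0],"claw":40}
    - {"delta_pos":[0.0175,0.273,0.022],"delta_rot":[0,0,0],"claw":40}
    - {"delta_pos":[0.0175,0.273,0.02],"delta_rot":[0,0,0],"claw":40}
    - {"delta_pos":[0.0175,0.273,0.02],"delta_rot":[0,0,0],"claw":40}

```text
time: 39.62
eef_pos: [0.5324, -0.0437, 0.0736]
tcp_rot: [0.708, -0.0, -0.707, 0.001]
contact_force: [-0.0, 0.2, -0.5]
opening: 0.531
```

```bash
python3 - <<'E'
from h import *
print(err(-90))
E
```

```text
(array([ 0.5324, -0.0437,  0.0736]), array([ 0.0006,  0.0004, -0.0004]))
```

play_rows:
  targets:
    - {"delta_pos":[0,0,-0.003],"delta_rot":[0.001,0,0],"claw":40}
    - {"delta_pos":[0,0,-0.006],"delta_rot":[0.001,0,0],"claw":40}
    - {"delta_pos":[0,0,-0.009],"delta_rot":[0.001,0,0],"claw":40}
    - {"delta_pos":[0,0,-0.011],"delta_rot":[0.001,0,0],"claw":40}
    - {"delta_pos":[0,0,-0.012],"delta_rot":[0.001,0,0],"claw":40}
    - {"delta_pos":[0,0,-0.0125],"delta_rot":[0.001,0,0],"claw":40}
    - {"delta_pos":[0,0,-0.013],"delta_rot":[0.001,0,0],"claw":40}
    - {"delta_pos":[0,0,-0.013],"delta_rot":[0.001,0,0],"claw":40}

```text
time: 40.28
eef_pos: [0.5325, -0.0437, 0.0609]
tcp_rot: [0.708, 0.001, -0.707, -0.0]
contact_force: [-0.8, 0.0, 0.8]
opening: 0.528
```

play_rows:
  targets:
    - {"delta_pos":[0,0,-0.0005],"delta_rot":[0,0,0],"claw":46}
    - {"delta_pos":[0,0,0],"delta_rot":[0,0,0],"claw":50}
    - {"delta_pos":[0,0,0],"delta_rot":[0,0,0],"claw":56}
    - {"delta_pos":[0,0,0],"delta_rot":[0,0,0],"claw":64}
    - {"delta_pos":[0,0,0],"delta_rot":[0,0,0],"claw":64}
    - {"delta_pos":[0,0,0],"delta_rot":[0,0,0],"claw":64}
    - {"delta_pos":[0,0,0.02],"delta_rot":[0,0,0],"claw":64}
    - {"delta_pos":[0,0,0.05],"delta_rot":[0,0,0],"claw":64}
    - {"delta_pos":[0,0,0.085],"delta_rot":[0,0,0],"claw":64}
    - {"delta_pos":[0,0,0.115],"delta_rot":[0,0,0],"claw":64}
    - {"delta_pos":[-0.0937,-0.2658,0.115],"delta_rot":[0,0,0],"claw":64}
    - {"delta_pos":[-0.0937,-0.2658,0.115],"delta_rot":[0,0,0],"claw":64}
    - {"delta_pos":[-0.0937,-0.2658,0.115],"delta_rot":[0,0,0],"claw":64}
    - {"delta_pos":[-0.0937,-0.2658,0.115],"delta_rot":[0,0,0],"claw":64}
    - {"delta_pos":[-0.0937,-0.2658,0.115],"delta_rot":[0,0,0],"claw":64}
    - {"delta_pos":[-0.0937,-0.2658,0.115],"delta_rot":[0,0,0],"claw":64}
    - {"delta_pos":[-0.0937,-0.2658,0.115],"delta_rot":[0,0,0],"claw":64}
    - {"delta_pos":[-0.0937,-0.2658,0.115],"delta_rot":[0,0,0],"claw":64}
    - {"delta_pos":[-0.0937,-0.2658,0.115],"delta_rot":[0,0,0],"claw":64}
    - {"delta_pos":[-0.0937,-0.2658,0.115],"delta_rot":[0,0,0],"claw":64}

```text
time: 41.95
eef_pos: [0.4387, -0.309, 0.1756]
tcp_rot: [0.707, 0.001, -0.707, -0.001]
contact_force: [0.5, 0.2, 0.6]
opening: 0.751
```

```bash
python3 - <<'E'
from h import *
print(err(-90))
a=ctrl.read_camera("top");cv2.imwrite("pics/top8.png",a)
from scipy import stats
for k in("red","yellow"):
    for c in blobs(mask(a,k)):
        (u,v),r=cv2.minEnclosingCircle(c);print(k,round(u,1),round(v,1),round(r,1),ray("top",(u,v),.09).round(4))
E
```

```text
(array([ 0.4387, -0.309 ,  0.1756]), array([-0.0007,  0.0003, -0.0002]))
red 238.1 216.3 14.8 [0.4445 0.0112]
yellow 264.4 174.0 15.7 [ 0.5264 -0.0409]
```

play_rows:
  targets:
    - {"delta_pos":[0,0,-0.03],"delta_rot":[0,0,0],"claw":64}
    - {"delta_pos":[0,0,-0.06],"delta_rot":[0,0,0],"claw":64}
    - {"delta_pos":[0,0,-0.09],"delta_rot":[0,0,0],"claw":64}
    - {"delta_pos":[-0.001,0,-0.11],"delta_rot":[0,0,0],"claw":64}
    - {"delta_pos":[-0.001,0,-0.12],"delta_rot":[0,0,0],"claw":64}
    - {"delta_pos":[-0.001,0,-0.123],"delta_rot":[0,0,0],"claw":64}
    - {"delta_pos":[-0.001,0,-0.123],"delta_rot":[0,0,0],"claw":64}
    - {"delta_pos":[-0.001,0,-0.123],"delta_rot":[0,0,0],"claw":64}

```text
time: 42.67
eef_pos: [0.439, -0.3088, 0.054]
tcp_rot: [0.708, 0.001, -0.706, 0.001]
contact_force: [-0.2, -0.7, -0.3]
opening: 0.748
```

play_rows:
  targets:
    - {"delta_pos":[-0.0005,0,-0.002],"delta_rot":[0,0,0],"claw":56}
    - {"delta_pos":[-0.0005,0,-0.002],"delta_rot":[0,0,0],"claw":51}
    - {"delta_pos":[-0.0005,0,-0.002],"delta_rot":[0,0,0],"claw":47}
    - {"delta_pos":[-0.0005,0,-0.002],"delta_rot":[0,0,0],"claw":44}
    - {"delta_pos":[-0.0005,0,-0.002],"delta_rot":[0,0,0],"claw":40}
    - {"delta_pos":[-0.0005,0,-0.002],"delta_rot":[0,0,0],"claw":40}
    - {"delta_pos":[-0.0005,0,-0.002],"delta_rot":[0,0,0],"claw":40}
    - {"delta_pos":[-0.0005,0,-0.002],"delta_rot":[0,0,0],"claw":40}

```text
time: 43.33
eef_pos: [0.4392, -0.3095, 0.0532]
tcp_rot: [0.709, 0.001, -0.706, 0.001]
contact_force: [-0.5, 0.3, 6.1]
opening: 0.53
```

play_rows:
  targets:
    - {"delta_pos":[0,0,0.012],"delta_rot":[0,0,0],"claw":40}
    - {"delta_pos":[0,0,0.04],"delta_rot":[0,0,0],"claw":40}
    - {"delta_pos":[0,0,0.075],"delta_rot":[0,0,0],"claw":40}
    - {"delta_pos":[0,0,0.11],"delta_rot":[0,0,0],"claw":40}
    - {"delta_pos":[0.004,0.014,0.13],"delta_rot":[0,0,0],"claw":40}
    - {"delta_pos":[0.012,0.046,0.135],"delta_rot":[0,0,0],"claw":40}
    - {"delta_pos":[0.022,0.085,0.135],"delta_rot":[0,0,0],"claw":40}
    - {"delta_pos":[0.032,0.124,0.135],"delta_rot":[0,0,0],"claw":40}
    - {"delta_pos":[0.042,0.163,0.135],"delta_rot":[0,0,0],"claw":40}
    - {"delta_pos":[0.052,0.202,0.135],"delta_rot":[0,0,0],"claw":40}
    - {"delta_pos":[0.062,0.241,0.135],"delta_rot":[0,0,0],"claw":40}
    - {"delta_pos":[0.072,0.28,0.135],"delta_rot":[0,0,0],"claw":40}
    - {"delta_pos":[0.082,0.319,0.135],"delta_rot":[0,0,0],"claw":40}
    - {"delta_pos":[0.091,0.353,0.135],"delta_rot":[0,0,0],"claw":40}
    - {"delta_pos":[0.0957,0.3757,0.13],"delta_rot":[0,0,0],"claw":40}
    - {"delta_pos":[0.0957,0.3757,0.11],"delta_rot":[0,0,0],"claw":40}
    - {"delta_pos":[0.0957,0.3757,0.085],"delta_rot":[0,0,0],"claw":40}
    - {"delta_pos":[0.0957,0.3757,0.06],"delta_rot":[0,0,0],"claw":40}
    - {"delta_pos":[0.0957,0.3757,0.045],"delta_rot":[0,0,0],"claw":40}
    - {"delta_pos":[0.0957,0.3757,0.04],"delta_rot":[0,0,0],"claw":40}

```text
time: 45.0
eef_pos: [0.5319, 0.0664, 0.0897]
tcp_rot: [-0.706, -0.001, 0.708, -0.001]
contact_force: [-0.2, 0.2, -2.3]
opening: 0.532
```

```bash
python3 - <<'E'
from h import *
print(err(-90))
E
```

```text
(array([0.5319, 0.0664, 0.0897]), array([ 0.0002, -0.0011, -0.0009]))
```

play_rows:
  targets:
    - {"delta_pos":[0.002,-0.0003,-0.006],"delta_rot":[0,-0.001,0],"claw":40}
    - {"delta_pos":[0.002,-0.0003,-0.013],"delta_rot":[0,-0.001,0],"claw":40}
    - {"delta_pos":[0.002,-0.0003,-0.019],"delta_rot":[0,-0.001,0],"claw":40}
    - {"delta_pos":[0.002,-0.0003,-0.024],"delta_rot":[0,-0.001,0],"claw":40}
    - {"delta_pos":[0.002,-0.0003,-0.027],"delta_rot":[0,-0.001,0],"claw":40}
    - {"delta_pos":[0.002,-0.0003,-0.028],"delta_rot":[0,-0.001,0],"claw":40}
    - {"delta_pos":[0.002,-0.0003,-0.028],"delta_rot":[0,-0.001,0],"claw":40}

```text
time: 45.58
eef_pos: [0.534, 0.0662, 0.0618]
tcp_rot: [-0.707, -0.001, 0.707, -0.001]
contact_force: [-0.1, -0.2, -2.7]
opening: 0.528
```

play_rows:
  targets:
    - {"delta_pos":[0.0005,0,-0.0006],"delta_rot":[0,0,0],"claw":40}
    - {"delta_pos":[0.0005,0,-0.0012],"delta_rot":[0,0,0],"claw":40}
    - {"delta_pos":[0.0005,0,-0.0018],"delta_rot":[0,0,0],"claw":40}
    - {"delta_pos":[0.0005,0,-0.0021],"delta_rot":[0,0,0],"claw":40}
    - {"delta_pos":[0.0005,0,-0.0021],"delta_rot":[0,0,0],"claw":40}

```text
time: 46.0
eef_pos: [0.5348, 0.0661, 0.0603]
tcp_rot: [0.707, 0.001, -0.707, 0.001]
contact_force: [-1.9, 0.5, 2.0]
opening: 0.529
```

play_rows:
  targets:
    - {"delta_pos":[0,0,0],"delta_rot":[0,0,0],"claw":46}
    - {"delta_pos":[0,0,0],"delta_rot":[0,0,0],"claw":50}
    - {"delta_pos":[0,0,0],"delta_rot":[0,0,0],"claw":56}
    - {"delta_pos":[0,0,0],"delta_rot":[0,0,0],"claw":64}
    - {"delta_pos":[0,0,0],"delta_rot":[0,0,0],"claw":64}
    - {"delta_pos":[0,0,0],"delta_rot":[0,0,0],"claw":64}
    - {"delta_pos":[0,0,0.02],"delta_rot":[0,0,0],"claw":64}
    - {"delta_pos":[0,0,0.05],"delta_rot":[0,0,0],"claw":64}
    - {"delta_pos":[0,0,0.085],"delta_rot":[0,0,0],"claw":64}
    - {"delta_pos":[0,0,0.125],"delta_rot":[0,0,0],"claw":64}
    - {"delta_pos":[-0.06,-0.35,0.14],"delta_rot":[0,0,0],"claw":64}
    - {"delta_pos":[-0.06,-0.35,0.14],"delta_rot":[0,0,0],"claw":64}
    - {"delta_pos":[-0.06,-0.35,0.14],"delta_rot":[0,0,0],"claw":64}
    - {"delta_pos":[-0.06,-0.35,0.14],"delta_rot":[0,0,0],"claw":64}
    - {"delta_pos":[-0.06,-0.35,0.14],"delta_rot":[0,0,0],"claw":64}
    - {"delta_pos":[-0.06,-0.35,0.14],"delta_rot":[0,0,0],"claw":64}
    - {"delta_pos":[-0.06,-0.35,0.14],"delta_rot":[0,0,0],"claw":64}
    - {"delta_pos":[-0.06,-0.35,0.14],"delta_rot":[0,0,0],"claw":64}
    - {"delta_pos":[-0.06,-0.35,0.14],"delta_rot":[0,0,0],"claw":64}
    - {"delta_pos":[-0.06,-0.35,0.14],"delta_rot":[0,0,0],"claw":64}

```text
time: 47.67
eef_pos: [0.4741, -0.2885, 0.2009]
tcp_rot: [0.708, -0.002, -0.707, 0.0]
contact_force: [0.5, 1.1, 0.4]
opening: 0.75
```

```bash
python3 - <<'E'
from h import *
a=ctrl.read_camera("top");b=ctrl.read_camera("scene");cv2.imwrite("pics/top9.png",a);cv2.imwrite("pics/scene9.png",b)
print(err(-90))
A=cv2.resize(a[135:245,60:295],None,fx=3.2,fy=3.2,interpolation=cv2.INTER_CUBIC)
B=cv2.resize(b[145:245,185:420],None,fx=3.2,fy=2.3,interpolation=cv2.INTER_CUBIC)
cv2.imwrite("pics/9.png",np.vstack([A,B[:,:A.shape[1]]]))
# jar feet: white label ring around cap
E
```

```text
(array([ 0.4745, -0.2844,  0.2001]), array([-0.0001,  0.0001, -0.0003]))
```

View pics/9.png

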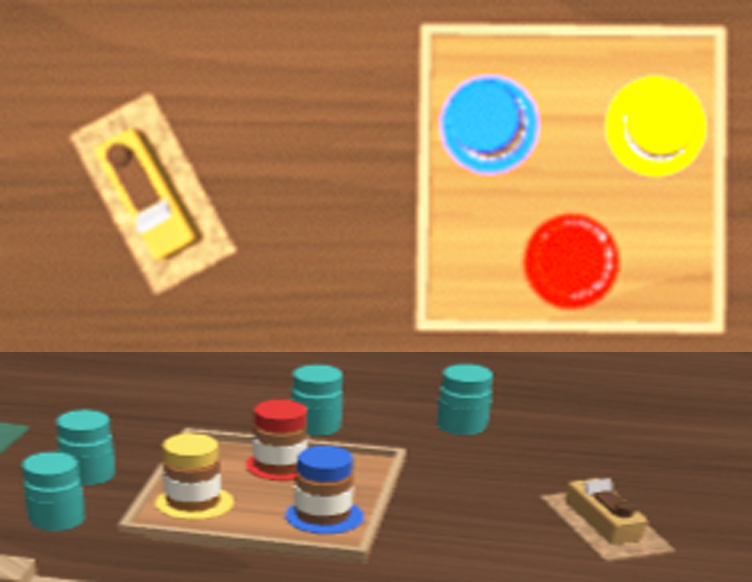

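All three jars stand on their own-colour discs and the plane lies on the pad. A numeric centring check follows.

```bash
python3 - <<'E'
from h import *
b=cv2.imread("pics/scene9.png");h=cv2.cvtColor(b,cv2.COLOR_BGR2HSV)
def proj(n,P):
    c=ctrl.calibration(n);T=c["camera_from_world"];p=T[:3,:3]@np.array(P)+T[:3,3];return np.array([c["fx"]*p[0]/p[2]+c["cx"],c["fy"]*p[1]/p[2]+c["cy"]])
D={"red":(.444,.0128),"yellow":(.533,-.0437),"blue":(.5348,.0662)}
for k,P in D.items():
    m=mask(b,"red") if k=="red" else cv2.inRange(h,*map(np.array,{"yellow":((22,120,130),(32,255,255)),"blue":((105,150,90),(118,255,255))}[k]))
    q=np.zeros_like(m);q[150:240,220:310]=m[150:240,220:310]
    for c in blobs(q,25):
        u,v,w,hh=cv2.boundingRect(c);print(k,(u,v,w,hh),"mid",(u+w/2,v+hh/2),"pred cap",proj("scene",(*P,.079)).round(1),"pred disc",proj("scene",(*P,.01)).round(1))
a=cv2.imread("pics/top9.png");ha=cv2.cvtColor(a,cv2.COLOR_BGR2HSV)
for n in("top0","top9"):
    i=cv2.imread(f"pics/{n}.png");g=cv2.absdiff(i,i)
d=cv2.absdiff(cv2.imread("pics/top0.png"),a).max(2)
nz=[(nm,int((d[r0:r1,c0:c1]>40).sum())) for nm,(r0,r1,c0,c1) in {"neck":(75,110,200,330),"turqR":(135,210,300,335),"turqL":(250,300,150,250),"mug":(20,80,55,120)}.items()];print(nz)
E
```

```text
red (262, 190, 16, 11) mid (270.0, 195.5) pred cap [272.9 172.4] pred disc [272.7 193.3]
red (264, 165, 17, 15) mid (272.5, 172.5) pred cap [272.9 172.4] pred disc [272.7 193.3]
yellow (234, 205, 24, 13) mid (246.0, 211.5) pred cap [244.5 188.3] pred disc [245.1 209.6]
yellow (236, 180, 17, 15) mid (244.5, 187.5) pred cap [244.5 188.3] pred disc [245.1 209.6]
blue (275, 212, 23, 12) mid (286.5, 218.0) pred cap [286.4 193.9] pred disc [285.7 215.5]
blue (278, 186, 17, 15) mid (286.5, 193.5) pred cap [286.4 193.9] pred disc [285.7 215.5]
[('neck', 0), ('turqR', 0), ('turqL', 0), ('mug', 0)]
```

```bash
python3 -c "
from plant import ctrl
print(ctrl.sign_off())"
```

```text
the job is handed in; nothing more can be done
None
```

The job is done and handed in at about 48 s of the 144 s allowed. I moved all three jars standing onto the mat and laid the plane on the cork pad. Then I put each jar back on the disc of its own cap's colour.

**Last checks:**
- **Jars:** in the scene camera all three caps fall within about 1 pixel (roughly 2 mm) of where a centred jar should be. All three stand upright.
- **Plane:** it lies on its sole, parallel to the pad. I measured it about 1–2 mm from the pad's middle; the brass edge was hard to separate from the cork, so that figure is rough.
- **Not touched:** the violin neck, the turquoise jars and the mug show no change between the first and last top pictures.

**One thing went wrong:** on my first try at picking the red jar off the mat, the gripper stopped about 9 mm high with 17.7 N upward on the wrist. The likely cause is its linkage resting on the yellow jar's cap. I backed off and picked it up with the jaws turned the other way. No jar tipped, and all three were still where I had set them, to within about 1.5 pixels.

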